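# Lever open the spindle cover and line up the castle nut

### The job

Use the pry blade in the notch at the front of the grey housing to lever its flush cover ajar, then swing the cover open well past upright so that it stays there. Turn the castle nut inside clockwise (seen from above) to the next slot that lines up with the spindle's cross hole, ready for the split pin, without turning it past that slot. Finish with the pry blade lying on the bench and leave the wrench and the punch alone.

Things in the scene. Friction and masses are not known exactly. Their poses are not given: they have to be found in the camera images.
- housing: Grey cast housing fixed to the bench, 130 (x) x 150 (y) x 70 mm high, walls 6 mm, a bolted foot flange along each side (8 mm high, out to y = +-93 mm). Origin: centre of its underside, on the bench top; x axis from its front (the notch side, toward the robot) to its rear, where the cover is hinged; z up. Open inside, 118 x 138 mm, floor 10 mm above the bench.
- pry_notch (a point): Middle of the pry notch, on the outer front face, 62 mm above the bench; axes as the housing. A gap in the front rim, 46 mm wide; its sill (6 mm thick in x) is 58 mm above the bench, the shut cover's underside 66 mm, so 8 mm are free between them. The shut cover's front edge lies 7 mm behind this point; under the cover the 30 mm behind the sill are empty.
- cover_hinge (a point): Middle of the hinge axis, at the rear of the housing, 68 mm above the bench; the axis runs along the housing's y (this point's axes are those of the housing). It stays put as the cover moves.
- cover_lip (a point): Middle of the cover's front edge, at its underside, 115 mm from the hinge axis. Moves with the cover. The cover is a plain steel plate, 108 x 135 x 4 mm, sunk flush in the rim when shut (nothing to grip), 0.16 kg.
- cover (a joint): Cover angle, rad: 0 shut, 1.57 upright, 2.2 stop, leaning back. The stiff hinge (about 0.14 N m friction, no spring) lets the cover stay at any angle; lifting its front edge takes about 2 N.
- castle_nut (a joint): Angle of the castle nut about the upright spindle, rad, growing clockwise seen from above (tightening). 0: a pair of slots lies in line with the spindle's cross hole, which runs along the housing's x axis. The nut has six slots, 1.047 apart; it starts between -0.80 and -0.30, so that the next slot clockwise comes into line at 0. About 0.06 N m friction, it stays where it is left.
- nut_mid (a point): On the castle nut's axis, 44 mm above the bench, 6 mm in front of the housing's middle; turns with the nut. Dark steel hexagon nut, 36 mm across flats; flats 34 to 50 mm above the bench, over them six prongs to 59 mm, with a 6 mm slot at the middle of each flat. Its x axis points to the middle of a flat, the others follow every 60 degrees; at joint value 0 it lies along the housing's x.
- spindle_end (a point): Centre of the fixed spindle's end face, 60 mm above the bench, 18 mm diameter, in the middle of the nut; axes as the housing. A dark line across the face marks the direction of the cross hole, along the housing's x. The shoulder under the nut is 33 mm in diameter, so beside the nut fingers have room down to 20 mm above the bench.
- pry_blade: Pry blade, 160 mm long, 0.09 kg, lying loose on the bench: flat-sided brown wooden handle, 90 long x 26 wide x 24 mm high, and a thin straight steel blade. Origin: on the underside, 10 mm behind the handle's front end; x axis along the tool toward the blade's tip, z up.
- blade_grip (a point): Where to hold the pry blade: inside the handle, 12 mm above its underside, 25 mm behind the handle's front end and 95 mm behind the tip; axes as the pry blade.
- blade_tip (a point): Tip of the blade, at mid thickness, level with the middle of the handle (12 mm above the bench as it lies). The blade is 18 mm wide, reaches 70 mm out of the handle, is 3 mm thick, the last 20 mm 1.8 mm.
- wrench: Bystander: grey adjustable wrench, 168 mm long, lying loose; leave it alone. Origin: centre of its underside; its length lies along its own y.
- punch: Bystander: dark drift punch, round bar 148 mm long, 12 mm thick, lying loose; leave it alone. Origin: centre of its underside; its length lies along its own y.
Things that resemble listed ones, but are neither listed nor needed, are in the scene too. Of the things that look like the pry_blade, the larger one is meant.

How it is judged:
On the way, in this order (a step that is already met when the one before it is completed fails the run):
1. the pry blade, not the fingers, levers the cover ajar (the blade bears on the cover while it is 0.1 to 0.8 rad open) (value of joint cover between 0.1 and 0.8 rad and contact force between pry_blade and cover above 0.3 N and contact force between the fingers and cover below 0.3 N), for 0.1 s.
2. the cover is open well past upright (value of joint cover above 1.75 rad), for 0.1 s.
At the end, for the whole second after the job is handed in: The cover stands open at more than 1.75 rad, at rest; the castle nut is within 0.09 rad of 0 (slot in line with the cross hole); the pry blade lies at rest and level on the bench (its grip point under 20 mm high) (value of joint cover above 1.75 rad and velocity of joint cover below 0.05 rad/s and value of joint castle_nut between -0.09 and 0.09 rad and height (world z) of blade_grip below 0.02 m and angle between pry_blade's own x axis and vertical between 1.45 and 1.69 rad and linear speed of pry_blade below 0.02 m/s); the robot touches nothing.
It fails at once if the nut is turned past the slot (more than 0.2 rad) (value of joint castle_nut above 0.2 rad).
It fails at once if the nut is turned the wrong way, back toward the slot before (below -0.97 rad) (value of joint castle_nut below -0.97 rad).
It fails at once if the wrench is moved by more than 30 mm (distance of wrench from where it was at the start of the episode above 0.03 m).
It fails at once if the punch is moved by more than 30 mm (distance of punch from where it was at the start of the episode above 0.03 m).
It also fails if it takes over 64 s, if anything falls off the work surface, if the arm or the gripper's body presses on something with over 40 N, if the wrist force passes 120 N, or if a joint passes its speed limit or range.

### The arm

A 6-joint arm with a two-finger parallel gripper is mounted at the origin on a cart in front of the work surface, level with it; the furniture and walls round the work are solid. World frame = base frame: x ahead of the robot, y to its left, z up, the work surface at z = 0. Lengths are in m, angles in rad, forces in N, time in s.
With the tool pointing down it reaches from about 0.25 to 0.8 m from the base axis. Payload 8.5 kg.
Tool frame: the origin (TCP) lies midway between the tips of the shut fingers; the grasp point (between the pads) lies 19 mm behind it (r.tcp_to_grasp is the distance from the TCP to the grasp point, in m); z points along the fingers, y is the direction in which the jaws open and shut (so a half turn about z gives the same grasp; the last joint's range is limited). The gripper opens to 85 mm and grips with 20 to 120 N. Pads are 22 mm wide; open, the fingers measure 114 mm over their backs; the gripper's body (76 mm by 85 mm) begins 54 mm behind the grasp point. The pads swing forward as they close: fully open they stand 13 mm farther back than shut.
Start: joints at [1.189, 0.238, -0.013, 1.319, 0, 1.571], TCP at [0.196, 0.487, 0.231] pointing down, gripper open.
Joint ranges: [-2.66, 2.66], [-1.03, 1.9], [-1.14, 1.46], [-1.82, 2.27], [-1.45, 1.34], [-3.14, 3.14]. Speed limits (rad/s): [2.22, 2.22, 2.79, 3.14, 3.14, 3.14].

### API

Orientations are given as a 3x3 rotation matrix whose columns are the frame's x, y, z axes.
In Python, from bench import telemetry, optics, order, r gives the robot as it stands.
- The arm moves only by the shell command python3 -m jog 'ROWS'. ROWS is JSON, a list of rows, each a list of 7 numbers: the opening, from 0 (shut) to 1 (fully open), then the shift along the tool's x, y, z in m, then the turn, a rotation vector about the tool's x, y, z in rad. A call has exactly 5 rows; each row is the pose to reach, as a shift and turn from the pose commanded when the call began, along the tool's axes at that moment; what a row does not reach only later rows make up. A row lasts 1/12 s, in which the tool goes at most 41.7 mm and 7.16 degrees, less where a joint would pass 70% of its speed; a pose out of reach is approached as far as the arm can. A call with a gripper value outside its range is refused whole. The fingers move at their own pace and stop on an object; the grip force is fixed at half the most. Time passes only in rows, so rows that repeat a pose let the fingers close, or fill a call up. It gives the time, the measured TCP pose, the force and the opening at its end, in the units of the state.
- telemetry.sense(): the state, without advancing time (a new reading comes with each control period).
- optics.read_camera(name): name is "scene" or "top" or "wrist"; returns a dict with "img" (384x512x3 uint8, blue, green, red), "vertical_fov" (degrees; the focal length in pixels is half the picture's height over the tangent of half this angle, whatever the lens; pixels are square), "cx", "cy" (the principal point, pixels), "dist" ([k1, k2, p1, p2, k3] as OpenCV has them; the pictures are not rectified), "R" (3x3) and "t" (3): a world point X has camera coordinates R X + t. Camera axes: x right, y down, z forward; pixel columns grow to the right and rows downward; lengths in m; the calibration is good to about 2 mm. A picture is of the moment at which its call begins. There is no depth.
- order.finish_job(): hands the job in, once; it reports no verdict.
The state is a dict: "t": time; "qpos": joint angles; "joint_velocities": joint speeds; "joint_torque": joint torques, N m; "eef_pos": TCP position; "ee_rot": TCP orientation; "force": force on the tool from outside, world axes, zero at the start; "ft_torque": the same for the moment, N m; "width": finger opening in m.
Only numpy, scipy, OpenCV 4.12 (cv2) and the standard library are available. Lean on these libraries where they do the work, as an engineer would, in place of code of your own. Each camera call takes 0.05 s, during which the arm holds its last target.

## Working session

There is one attempt and no reset: what is moved stays moved. The work goes in short steps, Python scripts to look and compute and a shell command to move; the robot and the scene stay as the last step left them, time stands still between calls to the robot, and variables do not carry over. Pictures are saved under pics/ and viewed, and the job is handed in when it is done.

```bash
ls; mkdir -p pics; python3 - <<'E'
from bench import telemetry, optics, order, r
import cv2
print(telemetry.sense())
for n in ["scene","top","wrist"]:
    d=optics.read_camera(n); cv2.imwrite(f"pics/{n}0.png",d["img"]); print(n,{k:v for k,v in d.items() if k!="img"})
E
```

```text
pics
{'t': 0.0, 'qpos': array([ 1.18904507e+00,  2.38806398e-01, -1.42186316e-02,  1.31917992e+00,
        4.38029623e-06,  1.57078177e+00]), 'joint_velocities': array([-0.00032077,  0.00084396, -0.00031887,  0.00017947,  0.00048977,
        0.00052943]), 'joint_torque': array([-2.29973863e-03, -5.38777900e+01,  3.46433794e+01,  1.84535945e-02,
       -1.52671059e-04,  5.66656865e-06]), 'eef_pos': array([0.19544115, 0.48684802, 0.23067804]), 'ee_rot': array([[-9.28019056e-01,  3.72532350e-01, -5.28841175e-04],
       [ 3.72532726e-01,  9.28018138e-01, -1.30558703e-03],
       [ 4.40079811e-06, -1.40862029e-03, -9.99999008e-01]]), 'force': array([ 0.73079121, -0.4516323 ,  0.60165047]), 'ft_torque': array([-0.01859241, -0.03289003, -0.00038441]), 'width': 0.08531022180345277}
scene {'vertical_fov': 51.764544772793414, 'cx': 262.14530583851206, 'cy': 193.29553326531945, 'dist': array([-0.04864339,  0.        ,  0.        ,  0.        ,  0.        ]), 'R': array([[ 7.52038694e-01, -6.59118491e-01,  7.85056128e-04],
       [-3.33042297e-01, -3.81020724e-01, -8.62499876e-01],
       [ 5.6
[... 186 characters left out ...]
489878, 'dist': array([-0.07099657,  0.        ,  0.        ,  0.        ,  0.        ]), 'R': array([[-0.01177054, -0.99983282, -0.01399244],
       [-0.98887929,  0.01371403, -0.14808672],
       [ 0.14825385,  0.01209377, -0.98887539]]), 't': array([0.13399504, 0.49645516, 1.01678803])}
wrist {'vertical_fov': 67.16730785174099, 'cx': 254.57645352096552, 'cy': 195.7844968938062, 'dist': array([-0.0552292,  0.       ,  0.       ,  0.       ,  0.       ]), 'R': array([[ 3.72362150e-01,  9.28087204e-01, -7.55561227e-04],
       [ 8.80759799e-01, -3.53116813e-01,  3.15548243e-01],
       [ 2.92589485e-01, -1.18163690e-01, -9.48909235e-01]]), 't': array([-0.52311314, -0.04090177,  0.37954775])}
```

View pics/scene0.png

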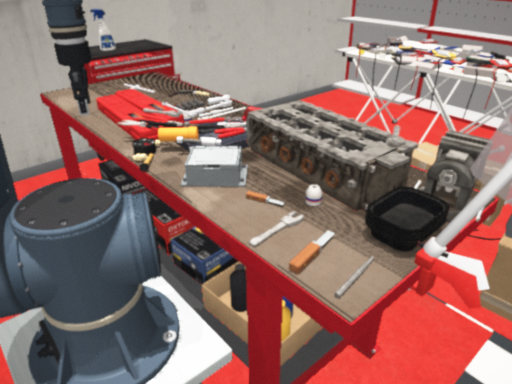

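View pics/top0.png

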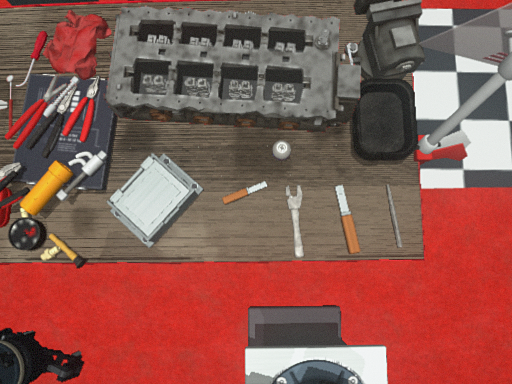

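View pics/wrist0.png

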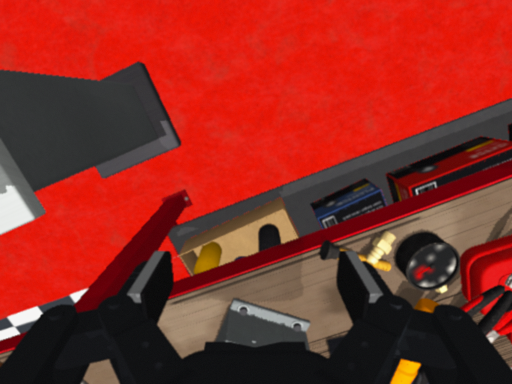

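Top view: housing around (155,198), a small orange-handled blade at (245,192), wrench (296,220), a larger orange-handled blade at (346,220), and the punch (394,215). The larger one at (346,220) fits the pry blade. I'll confirm with enlarged crops.

```bash
cat > h.py <<'E'
import numpy as np, cv2
from bench import telemetry, optics, order, r
def K(d):
    f=d["img"].shape[0]/2/np.tan(np.radians(d["vertical_fov"])/2)
    return np.array([[f,0,d["cx"]],[0,f,d["cy"]],[0,0,1]])
def plane(d,uv,z):
    uv=np.array(uv,float).reshape(-1,1,2)
    n=cv2.undistortPoints(uv,K(d),d["dist"]).reshape(-1,2)
    rays=np.c_[n,np.ones(len(n))]@d["R"]; C=-d["R"].T@d["t"]
    return C+rays*((z-C[2])/rays[:,2])[:,None]
def proj(d,X):
    X=np.array(X,float).reshape(-1,1,3)
    return cv2.projectPoints(X,cv2.Rodrigues(d["R"])[0],d["t"],K(d),d["dist"])[0].reshape(-1,2)
def crop(d,x0,y0,x1,y1,s,name):
    cv2.imwrite(name,cv2.resize(d["img"][y0:y1,x0:x1],None,fx=s,fy=s,interpolation=cv2.INTER_CUBIC))
E
python3 - <<'E'
from h import *
d=optics.read_camera("top")
crop(d,100,145,212,255,5,"pics/c_house.png")
crop(d,215,170,415,265,4,"pics/c_tools.png")
E
```

```text
(no output)
```

View pics/c_house.png

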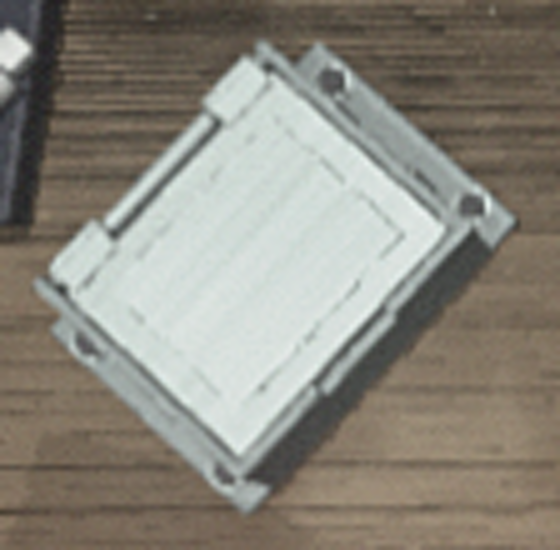

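View pics/c_tools.png

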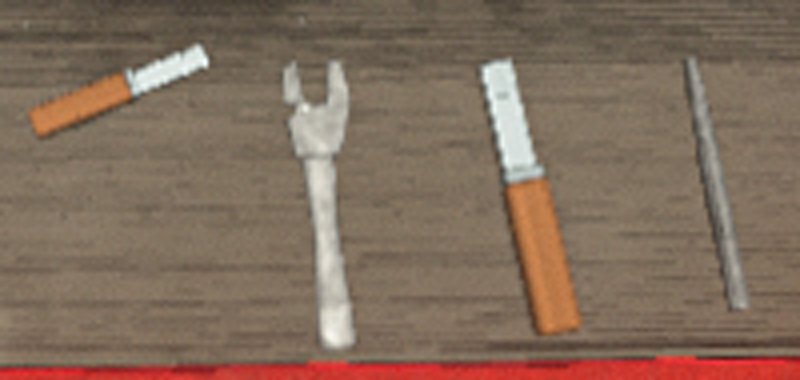

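The larger one, crop (530,200) i.e. full picture (347,220), has the ~160 mm proportions (the decoy at (245,192) is much shorter). So it is the pry blade. The housing's notch faces lower right.

```bash
python3 - <<'E'
from h import *
from scipy.optimize import least_squares
d=optics.read_camera("top")
pc=np.array([[515,222],[320,45],[247,510],[443,228],[240,458]])/5.+[100,145]-0.4
M=np.array([[-65,-93,8],[65,-93,8],[-65,93,8],[-58,-67.5,70],[-58,67.5,70]])/1e3
def T(p,M):
    c,s=np.cos(p[2]),np.sin(p[2]); return M@np.array([[c,s,0],[-s,c,0],[0,0,1]])+[p[0],p[1],0]
f=lambda p:(proj(d,T(p,M))-pc).ravel()
s=least_squares(f,[.45,.3,.8]); print("house",s.x,np.round(s.fun,1))
# blade
pb=np.array([[497,61],[558,330],[527,182]])/4.+[215,170]-0.4
tip=plane(d,pb[:1],.012)[0]; tail=plane(d,pb[1:2],.024)[0]; hf=plane(d,pb[2:],.024)[0]
print(tip,tail,hf,np.linalg.norm((tip-tail)[:2]),np.linalg.norm((hf-tail)[:2]))
v=(tip-tail)[:2]; print("yaw",np.arctan2(v[1],v[0]), "grip",(tip[:2]-v/np.linalg.norm(v)*.095))
pr=plane(d,np.array([[690,60],[738,305]])/4.+[215,170]-.4,.01);print(pr)
pr=plane(d,np.array([[310,62],[338,345]])/4.+[215,170]-.4,.005);print(pr)
# overlays
im=cv2.resize(d["img"],None,fx=4,fy=4,interpolation=cv2.INTER_CUBIC)
W=[]
for z in(0,.07):
  for a,b in [(-65,-75),(65,-75),(65,75),(-65,75)]: W.append([a/1e3,b/1e3,z])
W=proj(d,T(s.x,np.array(W)))
N=proj(d,T(s.x,np.array([[-.065,-.023,.062],[-.065,.023,.062],[.057,0,.068]])))
for i in range(4):
  for o in (0,4):
    cv2.line(im,tuple(int(v) for v in W[o+i]*4+2),tuple(int(v) for v in W[o+(i+1)%4]*4+2),(0,0,255) if o else (255,0,0),1)
for n in N: cv2.circle(im,tuple(int(v) for v in n*4+2),4,(0,255,0),1)
cv2.imwrite("pics/ov.png",im[560:1040,390:860])
E
```

```text
house [0.48832695 0.36560647 0.82814781] [ 0.4 -0.6 -0.5 -1.2 -0.6  1.3  1.   0.3 -0.4  0. ]
[ 0.5162843  -0.06142019  0.012     ] [ 0.36049051 -0.08829656  0.024     ] [ 0.44437302 -0.07394506  0.024     ] 0.15809504594437918 0.08510134828547444
yaw 0.1708310091615127 grip [ 0.42266714 -0.07757032]
[[ 0.5156687  -0.17463347  0.01      ]
 [ 0.37322418 -0.1950774   0.01      ]]
[[0.51834513 0.0467575  0.005     ]
 [0.35416318 0.03437911 0.005     ]]
```

View pics/ov.png

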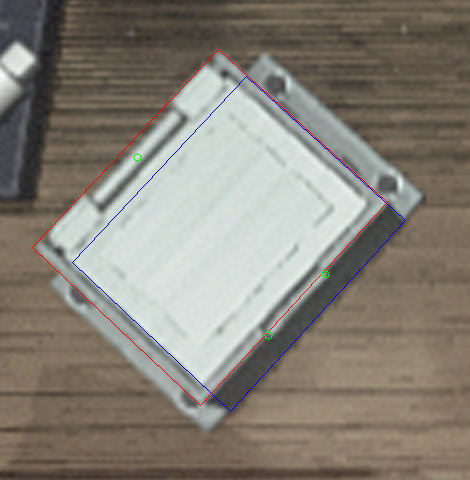

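```bash
cat >> h.py <<'E'
from scipy.spatial.transform import Rotation as Ro
def Rh(yaw,pitch=0):
    "tool down with x heading yaw; pitch>0 tilts x axis (blade tip) up"
    c,s=np.cos(yaw),np.sin(yaw)
    R=np.array([[c,s,0],[s,-c,0],[0,0,-1.]])
    return Ro.from_rotvec(pitch*R[:,1]*1.0).as_matrix()@R if False else R@Ro.from_rotvec([0,pitch*PS,0]).as_matrix()
PS=1.0  # +rot about tool y: x -> -z tool = up
def go(pos,R):
    s=telemetry.sense(); A=s["ee_rot"]
    print("shift",np.round(A.T@(np.array(pos)-s["eef_pos"]),4),"rot",np.round(Ro.from_matrix(A.T@R).as_rotvec(),4))
HP=np.array([.4883,.3656]);HY=.828
def hw(x,y=0,z=0):
    c,s=np.cos(HY),np.sin(HY); return np.array([HP[0]+c*x-s*y,HP[1]+s*x+c*y,z])
E
python3 -c "
from h import *
go([.4227,-.0776,.15],Rh(.171))"
```

```text
shift [-0.4212 -0.4392  0.0813] rot [-3.0000e-04  1.0000e-03  2.5887e+00]
```

```bash
python3 -m jog '[[1,-0.029,-0.029,0.0,0,0,0.12],[1,-0.058,-0.058,0.01,0,0,0.245],[1,-0.087,-0.087,0.02,0,0,0.37],[1,-0.116,-0.116,0.03,0,0,0.49],[1,-0.145,-0.145,0.03,0,0,0.61]]'; python3 -c "
from h import *
go([.4227,-.0776,.15],Rh(.171))"
```

```text
t: 0.67
eef_pos: [0.2753, 0.2972, 0.1998]
ee_rot: [[-0.543, 0.84, -0.001], [0.84, 0.543, -0.002], [-0.001, -0.002, -1.0]]
force: [0.4, 0.6, 0.1]
width: 0.0854
shift [-0.3948 -0.0796  0.0502] rot [-7.0000e-04  2.4000e-03  1.9738e+00]
```

```bash
python3 -m jog '[[1,-0.04,-0.008,0.0,0,0,0.12],[1,-0.08,-0.016,0.01,0,0,0.245],[1,-0.12,-0.024,0.02,0,0,0.37],[1,-0.16,-0.032,0.03,0,0,0.49],[1,-0.2,-0.04,0.03,0,0,0.61]]'; python3 -c "
from h import *
go([.4227,-.0776,.15],Rh(.171))"
```

```text
t: 1.08
eef_pos: [0.351, 0.1082, 0.1701]
ee_rot: [[0.037, 0.999, -0.001], [0.999, -0.037, -0.0], [-0.0, -0.001, -1.0]]
force: [0.3, 0.9, 0.9]
width: 0.0854
shift [-0.183   0.0784  0.0201] rot [-8.0000e-04  1.2000e-03  1.3633e+00]
```

```bash
python3 -m jog '[[1,-0.037,0.016,0.004,0,0,0.12],[1,-0.074,0.032,0.008,0,0,0.245],[1,-0.11,0.048,0.012,0,0,0.37],[1,-0.146,0.063,0.016,0,0,0.49],[1,-0.183,0.078,0.02,0,0,0.61]]'; python3 -m jog '[[1,0,0,0,0,0,0.12],[1,0,0,0,0,0,0.245],[1,0,0,0,0,0,0.37],[1,0,0,0,0,0,0.49],[1,0,0,0,0,0,0.61]]'; python3 -c "
from h import *
go([.4227,-.0776,.15],Rh(.171))"
```

```text
t: 1.5
eef_pos: [0.4242, -0.0772, 0.1513]
ee_rot: [[0.603, 0.798, 0.001], [0.798, -0.603, -0.0], [0.0, 0.0, -1.0]]
force: [1.1, 0.4, -0.6]
width: 0.0853
t: 1.92
eef_pos: [0.4239, -0.0753, 0.1512]
ee_rot: [[0.951, 0.308, -0.0], [0.308, -0.951, -0.0], [-0.0, -0.0, -1.0]]
force: [-0.2, -0.3, -1.5]
width: 0.0854
shift [-0.0018  0.0018  0.0012] rot [-0.      0.0003  0.1423]
```

```bash
python3 -c "
from h import *
d=optics.read_camera('wrist'); crop(d,0,0,512,384,1.5,'pics/w1.png')
print(telemetry.sense()['qpos'])"
```

```text
[-1.75623064e-01  1.22846487e-01 -3.72469748e-01  1.07564102e+00
 -7.38119783e-05  2.66126829e+00]
```

View pics/w1.png

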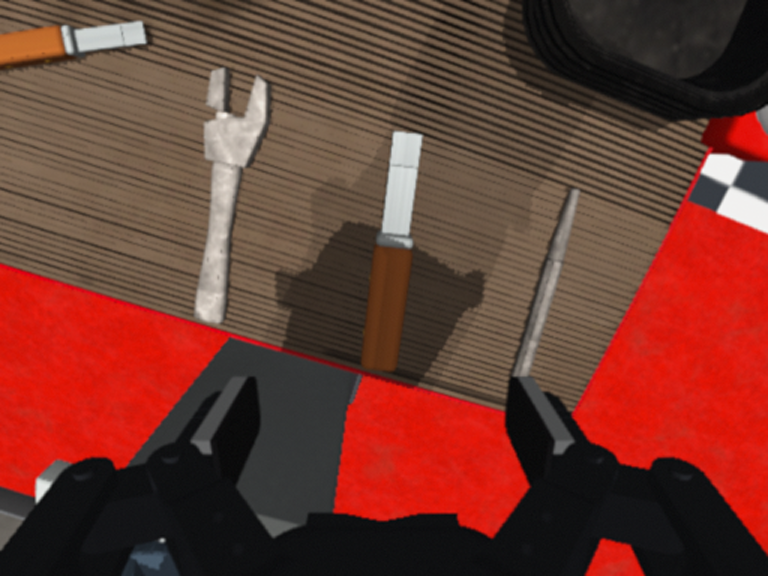

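The wrist view shows the larger pry blade with its tip at (407,133) and handle end at (380,370) in the 1.5× picture, between the wrench (220,200) and the punch (550,285).

```bash
python3 -c "
from h import *
d=optics.read_camera('wrist')
p=np.array([[407,133],[380,370],[394,248]])/1.5-.2
tip=plane(d,p[:1],.012)[0]; tail=plane(d,p[1:2],.024)[0]; hf=plane(d,p[2:],.024)[0]
v=(tip-tail)[:2]; y=np.arctan2(v[1],v[0]); print(tip,tail,hf,np.linalg.norm(v),y)
u=v/np.linalg.norm(v)
for g in (tip[:2]-u*.095, tail[:2]+u*.065, hf[:2]-u*.025): print(g)
g=(tip[:2]-u*.095+tail[:2]+u*.065)/2
go([*g,.15],Rh(y)); go([*g,.001],Rh(y))"
```

```text
[ 0.51522746 -0.06351848  0.012     ] [ 0.36171354 -0.09432377  0.024     ] [ 0.44683742 -0.07695423  0.024     ] 0.15657423286093072 0.19803752623194948
[ 0.42208428 -0.08220931]
[ 0.42544309 -0.08153531]
[ 0.42232606 -0.08187287]
shift [-0.0022  0.0063  0.0013] rot [0.     0.0002 0.1194]
shift [-0.0022  0.0063  0.1503] rot [0.     0.0002 0.1194]
```

```bash
python3 -m jog '[[1,-0.002,0.006,0,0,0,0.12],[1,-0.002,0.006,0.03,0,0,0.12],[1,-0.002,0.006,0.06,0,0,0.12],[1,-0.002,0.006,0.09,0,0,0.12],[1,-0.002,0.006,0.11,0,0,0.12]]'; python3 -c "
from h import *
go([.4232,-.082,.001],Rh(.195))
d=optics.read_camera('wrist'); crop(d,0,0,512,384,1.5,'pics/w2.png')"
```

```text
t: 2.43
eef_pos: [0.4229, -0.0812, 0.0393]
ee_rot: [[0.979, 0.203, -0.001], [0.203, -0.979, 0.0], [-0.001, -0.0, -1.0]]
force: [-0.6, 0.5, -0.1]
width: 0.0854
shift [0.0002 0.0008 0.0383] rot [-0.0005  0.0014  0.0098]
```

View pics/w2.png

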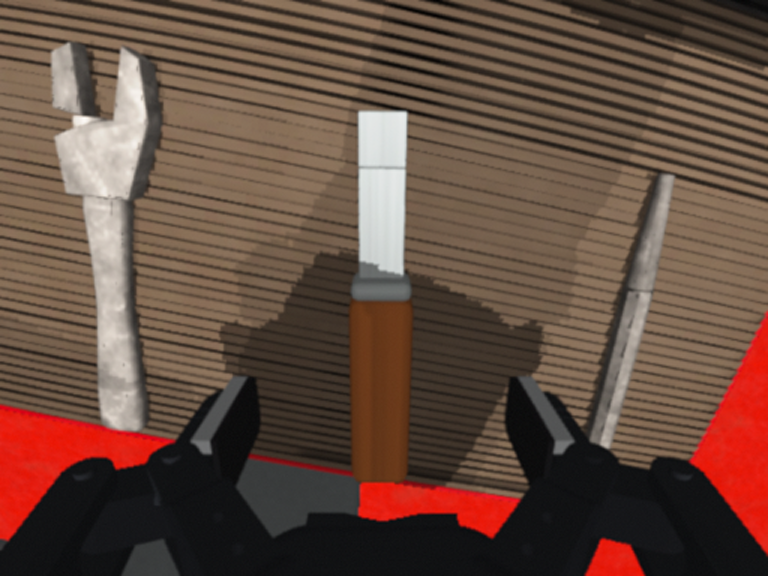

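Blade is vertical at column ~382, centred between the fingers (260 and 510). Aligned well; descend and grip.

```bash
python3 -m jog '[[1,0,0.001,0.02,0,0,0.01],[1,0,0.001,0.038,0,0,0.01],[0,0,0.001,0.038,0,0,0.01],[0,0,0.001,0.038,0,0,0.01],[0,0,0.001,0.038,0,0,0.01]]';python3 -m jog '[[0,0,0,0,0,0,0],[0,0,0,0,0,0,0],[0,0,0,0,0,0,0],[0,0,0,0,0,0,0],[0,0,0,0,0,0,0]]'
```

```text
t: 2.9
eef_pos: [0.4248, -0.0825, 0.0044]
ee_rot: [[0.982, 0.19, 0.001], [0.19, -0.982, -0.0], [0.001, 0.0, -1.0]]
force: [-0.6, 0.1, 0.3]
width: 0.0515
t: 3.32
eef_pos: [0.4252, -0.0826, 0.0047]
ee_rot: [[0.982, 0.189, 0.002], [0.189, -0.982, -0.0], [0.002, 0.001, -1.0]]
force: [-0.7, 1.1, 9.2]
width: 0.0249
```

```bash
python3 -m jog '[[0,0,0,-0.015,0,0,0],[0,0,0,-0.04,0,0,0],[0,0,0,-0.07,0,0,0],[0,0,0,-0.1,0,0,0],[0,0,0,-0.1,0,0,0]]'; python3 -c "
from h import *
d=optics.read_camera('wrist'); crop(d,100,0,412,384,2,'pics/w3.png')
go(hw(-.18,0,.15),Rh(HY)); print(telemetry.sense()['width'])"
```

```text
t: 3.73
eef_pos: [0.4271, -0.083, 0.1087]
ee_rot: [[0.982, 0.189, 0.008], [0.189, -0.982, -0.002], [0.008, 0.003, -1.0]]
force: [0.9, 0.1, -0.7]
width: 0.025
shift [ 0.0013 -0.3213 -0.0444] rot [ 0.0043 -0.0049 -0.6378]
0.02448903537051557
```

View pics/w3.png

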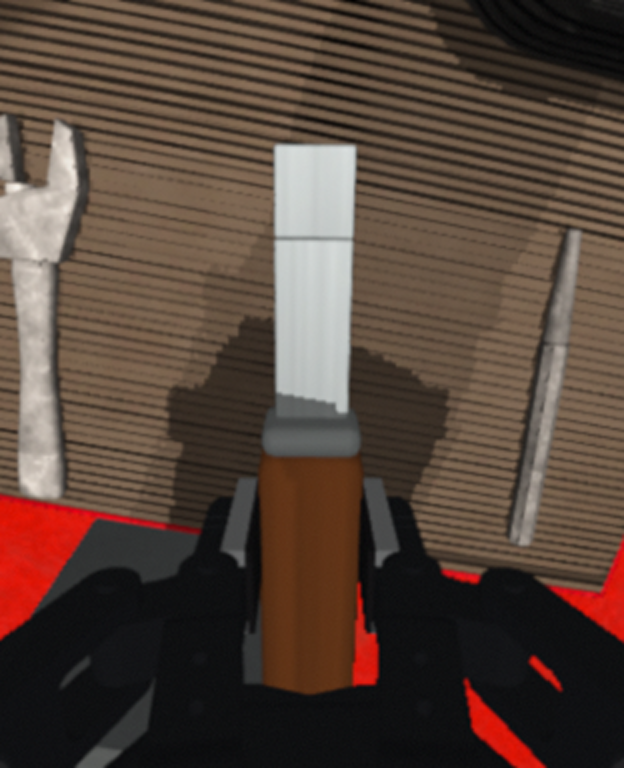

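```bash
python3 -c "
from h import *
d=optics.read_camera('wrist'); s=telemetry.sense()
def pt(l,rr):
    p=np.array([l,rr],float)/2+[100,0]-.25
    n=cv2.undistortPoints(p.reshape(-1,1,2),K(d),d['dist']).reshape(-1,2)
    Z=.018/np.linalg.norm(n[0]-n[1]); X=np.append(n.mean(0),1)*Z
    W=d['R'].T@(X-d['t']); return s['ee_rot'].T@(W-s['eef_pos'])
print(pt((275,146),(356,146)),pt((275,238),(353,238)),pt((276,400),(348,400)))
f=lambda z:[s['ee_rot'].T@(plane(d,[[a/2+99.75,b/2-.25]],s['eef_pos'][2]+z)[0]-s['eef_pos']) for a,b in ((315.5,146),(312,410))]
for z in (.0,.005,.01): print(z,f(z))
"
```

```text
[ 0.09336336  0.00294201 -0.00595098] [ 0.07340385  0.00265128 -0.00650723] [ 0.03410647  0.00224595 -0.00721406]
0.0 [array([0.09389546, 0.00300231, 0.00031194]), array([2.87787127e-02, 2.28508598e-03, 9.75054653e-05])]
0.005 [array([ 0.09345904,  0.00295331, -0.00468959]), array([ 0.03060144,  0.00226096, -0.00489659])]
0.01 [array([ 0.09302261,  0.0029043 , -0.00969112]), array([ 0.03242417,  0.00223684, -0.00989068])]
```

```bash
python3 -m jog '[[0,0,-0.03,-0.01,0,0,-0.12],[0,0,-0.07,-0.02,0,0,-0.24],[0,0,-0.11,-0.03,0,0,-0.36],[0,0,-0.15,-0.04,0,0,-0.48],[0,0,-0.19,-0.045,0,0,-0.6]]'; python3 -c "
from h import *
go(hw(-.19,0,.15),Rh(HY))"
```

```text
t: 4.25
eef_pos: [0.3873, 0.1055, 0.1483]
ee_rot: [[0.7, 0.714, -0.0], [0.714, -0.7, -0.0], [-0.0, -0.0, -1.0]]
force: [1.8, -0.1, -0.3]
width: 0.0247
shift [ 0.0665 -0.1037 -0.0017] rot [-0.0002  0.0005 -0.033 ]
```

```bash
python3 -m jog '[[0,0.02,-0.026,0,0,0,-0.033],[0,0.036,-0.052,0,0,0,-0.033],[0,0.05,-0.078,0,0,0,-0.033],[0,0.066,-0.104,0,0,0,-0.033],[0,0.066,-0.104,0,0,0,-0.033]]'; python3 -c "
from h import *
go(hw(-.19,0,.15),Rh(HY))
d=optics.read_camera('wrist'); crop(d,0,0,512,384,1.5,'pics/w4.png')
d=optics.read_camera('top'); crop(d,100,145,262,265,4,'pics/t4.png')
"
```

```text
t: 4.67
eef_pos: [0.3595, 0.2279, 0.1472]
ee_rot: [[0.677, 0.736, -0.002], [0.736, -0.677, 0.001], [-0.001, -0.002, -1.0]]
force: [0.0, -0.2, 0.1]
width: 0.0247
shift [-0.0015  0.0018 -0.0028] rot [-0.0016  0.0005 -0.0012]
```

View pics/w4.png

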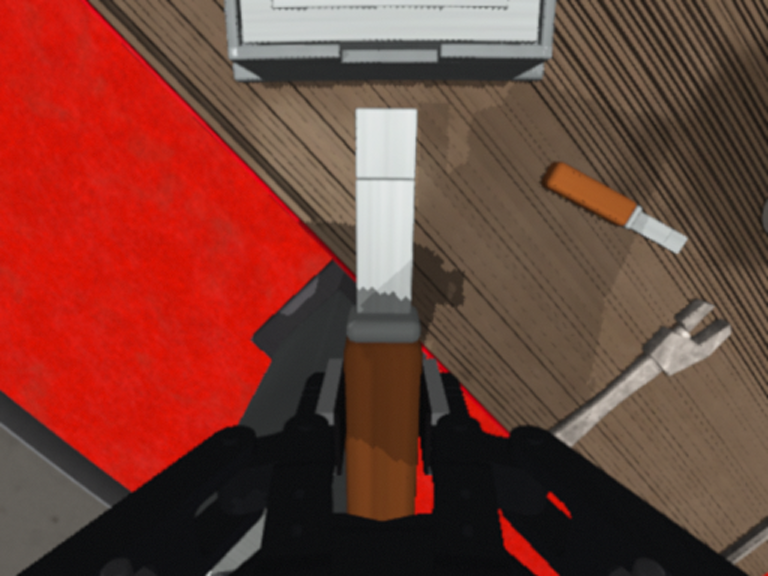

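View pics/t4.png

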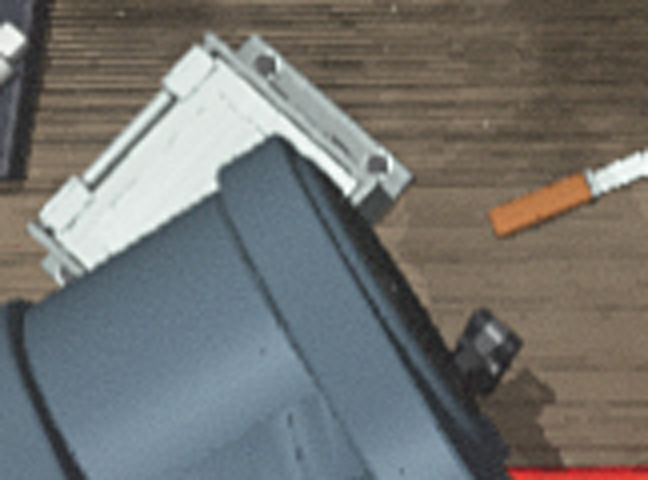

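```bash
cat >> h.py <<'E'
def wh(P):
    P=np.atleast_2d(P); c,s=np.cos(HY),np.sin(HY); q=P[:,:2]-HP
    return np.c_[q@[c,s],q@[-s,c],P[:,2]]
E
python3 -c "
from h import *
d=optics.read_camera('wrist'); s=telemetry.sense()
print(np.round(wh(plane(d,np.array([[343,62],[438,62]])/1.5-.2,.058)),4))
print(np.round(wh(plane(d,np.array([[343,53],[436,53],[233,57],[548,55]])/1.5-.2,.070)),4))
print(np.round(wh(plane(d,np.array([[386,109]])/1.5-.2,s['eef_pos'][2]+.0065)),4), wh(s['eef_pos']))
crop(d,140,0,380,90,3.3,'pics/w5.png')
"
```

```text
[[-0.0696  0.0175  0.058 ]
 [-0.0696 -0.0284  0.058 ]]
[[-0.0679  0.0164  0.07  ]
 [-0.068  -0.026   0.07  ]
 [-0.0688  0.0671  0.07  ]
 [-0.0681 -0.0776  0.07  ]]
[[-0.0991 -0.0026  0.1538]] [[-0.19103837 -0.00141727  0.14730278]]
```

View pics/w5.png

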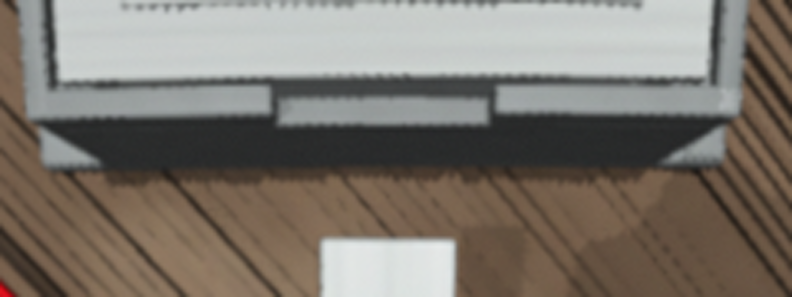

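```bash
python3 -m jog '[[0,0,0.003,0.03,0,0,0],[0,0,0.003,0.06,0,0,0],[0,0,0.003,0.08,0,0,0],[0,0,0.003,0.091,0,0,0],[0,0,0.003,0.091,0,0,0]]'; python3 -c "
from h import *
d=optics.read_camera('wrist'); crop(d,0,0,512,384,1.5,'pics/w6.png')
d=optics.read_camera('scene'); crop(d,150,110,270,220,5,'pics/s6.png')
print(telemetry.sense()['eef_pos'],wh(telemetry.sense()['eef_pos']))
"
```

```text
t: 5.23
eef_pos: [0.3616, 0.2198, 0.0548]
ee_rot: [[0.682, 0.732, -0.004], [0.732, -0.682, -0.003], [-0.005, -0.001, -1.0]]
force: [-0.8, 0.3, -1.1]
width: 0.0245
[0.36309112 0.22110539 0.05715823] [[-0.19111692 -0.0055026   0.05715823]]
```

View pics/w6.png

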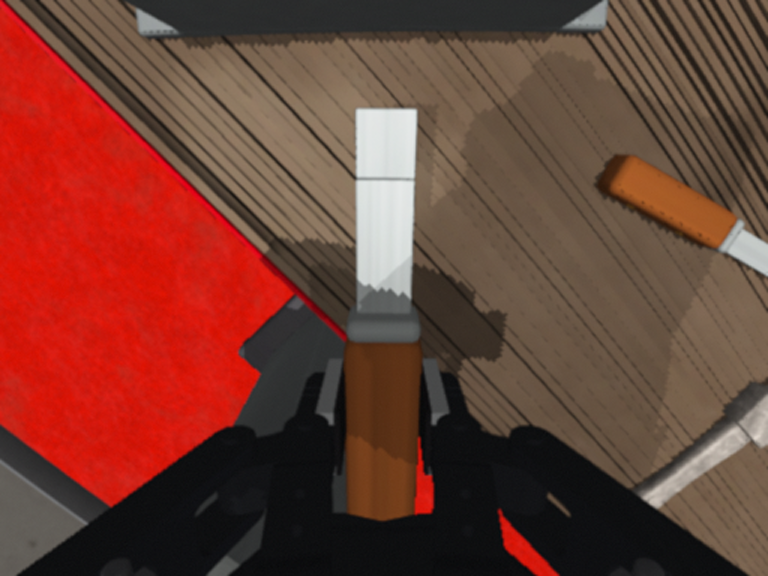

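View pics/s6.png

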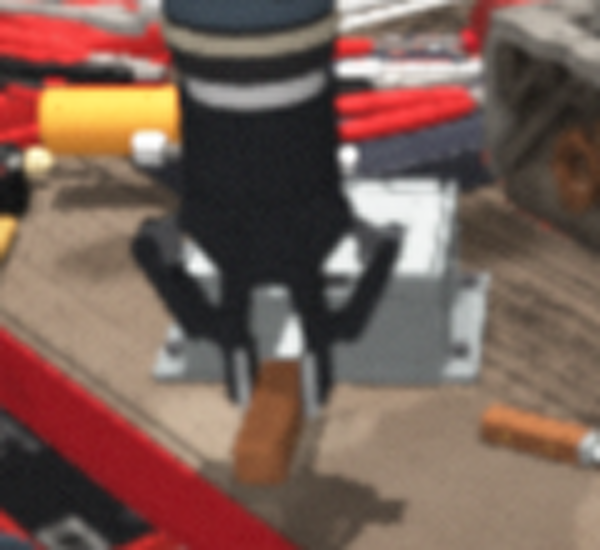

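```bash
python3 -c "
from h import *
for i in range(6):
    optics.read_camera('top'); s=telemetry.sense(); print(np.round(s['eef_pos'],4),np.round(wh(s['eef_pos']),4), np.round(s['ee_rot'][2],4), np.round(s['qpos'],3))
"
```

```text
[0.3636 0.2216 0.0578] [[-0.1904 -0.0055  0.0578]] [ 1.e-04  2.e-04 -1.e+00] [ 0.548  0.209 -0.541  0.821 -0.     2.868]
[0.3638 0.222  0.0581] [[-0.19   -0.0055  0.0581]] [ 1.e-03  4.e-04 -1.e+00] [ 0.548  0.209 -0.54   0.821 -0.     2.868]
[0.3639 0.2222 0.0582] [[-0.1898 -0.0054  0.0582]] [ 1.4e-03  5.0e-04 -1.0e+00] [ 0.548  0.208 -0.54   0.821 -0.     2.868]
[0.3638 0.2223 0.0582] [[-0.1897 -0.0052  0.0582]] [ 1.6e-03  5.0e-04 -1.0e+00] [ 0.549  0.208 -0.54   0.821 -0.     2.868]
[0.3637 0.2224 0.0581] [[-0.1897 -0.0051  0.0581]] [ 1.5e-03  5.0e-04 -1.0e+00] [ 0.549  0.208 -0.54   0.82  -0.     2.868]
[0.3636 0.2224 0.058 ] [[-0.1898 -0.005   0.058 ]] [ 1.3e-03  5.0e-04 -1.0e+00] [ 0.549  0.208 -0.541  0.82  -0.     2.868]
```

```bash
python3 -m jog '[[0,0,0,0.003,0,0,0],[0,0.008,0,0.003,0,0,0],[0,0.015,0,0.003,0,0,0],[0,0.02,0,0.003,0,0,0],[0,0.02,0,0.003,0,0,0]]'; python3 -c "
from h import *
for i in range(4):
    d=optics.read_camera('wrist')
s=telemetry.sense(); print(s['eef_pos'],wh(s['eef_pos']),s['force'])
crop(d,0,0,512,384,1.5,'pics/w7.png')
"
```

```text
t: 6.05
eef_pos: [0.378, 0.2381, 0.0544]
ee_rot: [[0.68, 0.733, 0.001], [0.733, -0.68, 0.001], [0.001, 0.0, -1.0]]
force: [-0.8, -0.1, -1.1]
width: 0.0249
[0.37644354 0.23676195 0.0541444 ] [[-0.17055369 -0.0047484   0.0541444 ]] [ 0.22699216  0.45851269 -1.80065771]
```

View pics/w7.png

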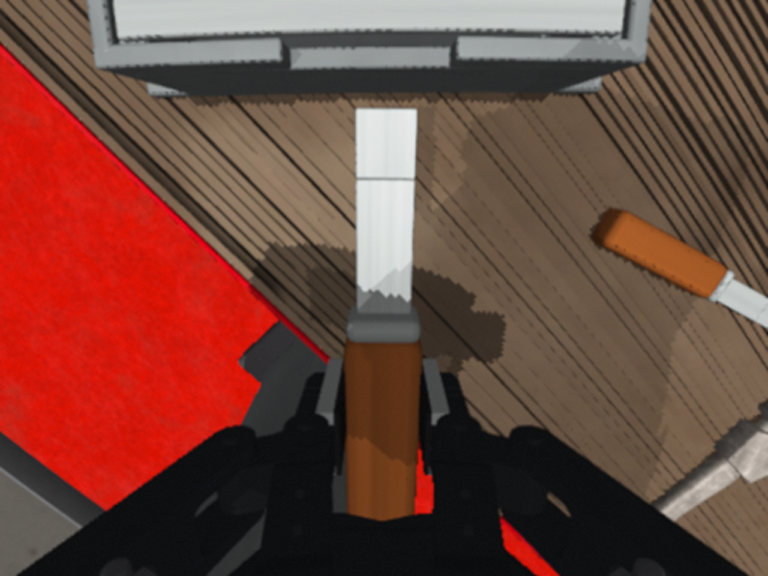

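```bash
python3 -c "
from h import *
d=optics.read_camera('wrist'); s=telemetry.sense()
def pt(l,rr,w):
    p=np.array([l,rr],float)/1.5-.2
    n=cv2.undistortPoints(p.reshape(-1,1,2),K(d),d['dist']).reshape(-1,2)
    Z=w/np.linalg.norm(n[0]-n[1]); X=np.append(n.mean(0),1)*Z
    W=d['R'].T@(X-d['t']); return s['ee_rot'].T@(W-s['eef_pos']),W
print(pt((356,109),(417,109),.018)); print(pt((290.5,68),(450,67),.046)); print(pt((95,68),(648,67),.150))
print(s['eef_pos'])
crop(d,50,0,450,90,2,'pics/w8.png')"
```

```text
(array([ 0.09178558,  0.00182391, -0.00447589]), array([0.44019055, 0.30277495, 0.05860711]))
(array([ 0.10314893, -0.00290806, -0.00465595]), array([0.44445036, 0.31432369, 0.05878086]))
(array([ 0.1026344 , -0.00249992, -0.01540844]), array([0.44440459, 0.31367295, 0.06953361]))
[0.37642445 0.23672734 0.05418557]
```

View pics/w8.png

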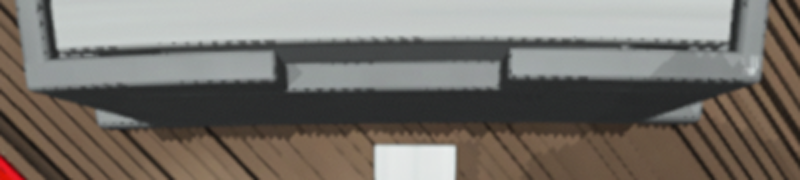

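```bash
python3 -m jog '[[0,0,-0.004,-0.0015,0,0,0],[0,0.006,-0.004,-0.0015,0,0,0],[0,0.012,-0.004,-0.0015,0,0,0],[0,0.017,-0.004,-0.0015,0,0,0],[0,0.017,-0.004,-0.0015,0,0,0]]'; python3 -c "
from h import *
for i in range(3):
    d=optics.read_camera('wrist')
s=telemetry.sense(); print(s['eef_pos'],wh(s['eef_pos']),s['force'])
crop(d,50,0,450,120,2,'pics/w9.png')
"
```

```text
t: 6.72
eef_pos: [0.3866, 0.2532, 0.0559]
ee_rot: [[0.68, 0.733, 0.001], [0.733, -0.68, 0.001], [0.001, 0.0, -1.0]]
force: [-0.3, 0.2, -1.8]
width: 0.0245
[0.3852255  0.25198361 0.05561531] [[-0.15340205 -0.00092184  0.05561531]] [-0.20175092  0.40523287 -1.59724557]
```

View pics/w9.png

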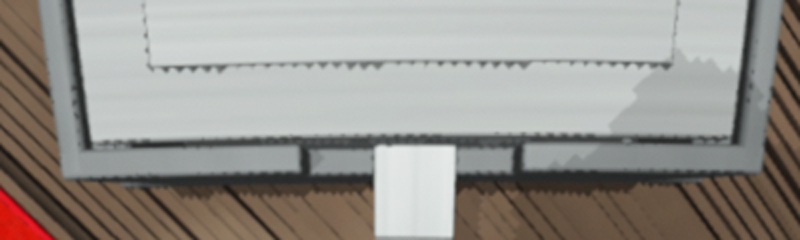

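The tip lies over the sill inside the notch (crop columns 375–455, notch 303–520), still short of the cover edge. Next, a short advance to see it go under.

```bash
python3 -m jog '[[0,0.003,0,0,0,0,0],[0,0.006,0,0,0,0,0],[0,0.008,0,0,0,0,0],[0,0.008,0,0,0,0,0],[0,0.008,0,0,0,0,0]]'; python3 -c "
from h import *
for i in range(2):
    d=optics.read_camera('wrist')
s=telemetry.sense(); print(s['eef_pos'],wh(s['eef_pos']),s['force'])
crop(d,130,0,370,120,3.3,'pics/w10.png')
"
```

```text
t: 7.28
eef_pos: [0.3908, 0.258, 0.0558]
ee_rot: [[0.68, 0.733, -0.0], [0.733, -0.68, -0.0], [-0.0, 0.0, -1.0]]
force: [0.6, 0.3, -0.7]
width: 0.025
[0.39068499 0.25787045 0.05576733] [[-0.14537338 -0.00096163  0.05576733]] [ 1.40535464 -0.23606375 -0.322731  ]
```

View pics/w10.png

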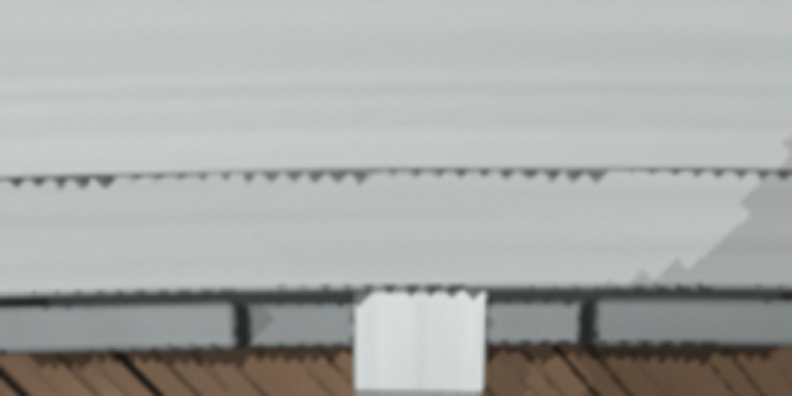

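The tip now disappears under the cover's front edge (row 290), with no contact force. Advance further.

```bash
python3 -m jog '[[0,0.004,0,0,0,0,0],[0,0.008,0,0,0,0,0],[0,0.012,0,0,0,0,0],[0,0.014,0,0,0,0,0],[0,0.014,0,0,0,0,0]]'; python3 -c "
from h import *
for i in range(2):
    d=optics.read_camera('wrist')
s=telemetry.sense(); print(s['eef_pos'],wh(s['eef_pos']),s['force'],s['qpos'])
crop(d,130,0,370,120,3.3,'pics/w11.png')
"
```

```text
t: 7.8
eef_pos: [0.4008, 0.2687, 0.0558]
ee_rot: [[0.68, 0.733, 0.0], [0.733, -0.68, 0.0], [0.0, 0.0, -1.0]]
force: [-0.4, 0.5, -0.7]
width: 0.0249
[0.4002403  0.26821286 0.05568284] [[-0.13129264 -0.0010048   0.05568284]] [-0.39224945 -0.66858954 -1.00278576] [ 5.90430592e-01  2.95703302e-01 -4.20867174e-01  8.54641191e-01
 -5.40767278e-05  2.90909700e+00]
```

View pics/w11.png

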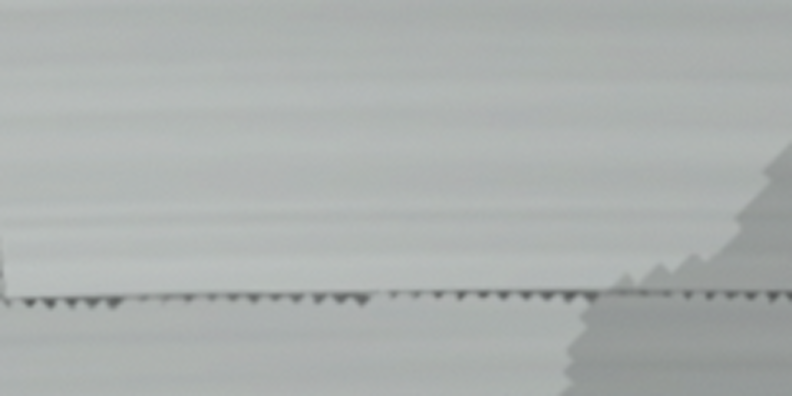

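```bash
python3 -m jog '[[0,0,0,-0.005,0,0,0],[0,0,0,-0.01,0,0,0],[0,0.001,0,-0.016,0,0,0],[0,0.002,0,-0.023,0,0,0],[0,0.003,0,-0.028,0,0,0]]'; python3 -c "
from h import *
for i in range(2):
    d=optics.read_camera('wrist')
s=telemetry.sense(); print(s['eef_pos'],wh(s['eef_pos']),s['force'],s['ft_torque'])
cv2.imwrite('pics/w12.png',d['img'])
d=optics.read_camera('scene'); crop(d,150,90,270,200,5,'pics/s12.png')
"
```

```text
t: 8.32
eef_pos: [0.4021, 0.2702, 0.0847]
ee_rot: [[0.68, 0.733, -0.0], [0.733, -0.68, -0.0], [-0.0, 0.0, -1.0]]
force: [-1.0, -1.4, -3.1]
width: 0.0244
[0.40292841 0.27077293 0.08490272] [[-0.12758883 -0.0012533   0.08490272]] [-1.18319109 -0.22080816 -1.65919876] [-0.15837805  0.14138632 -0.02073123]
```

View pics/w12.png

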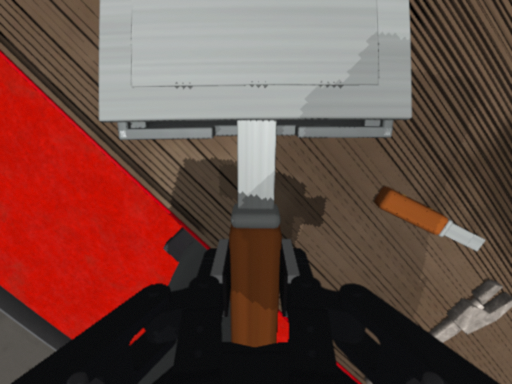

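View pics/s12.png

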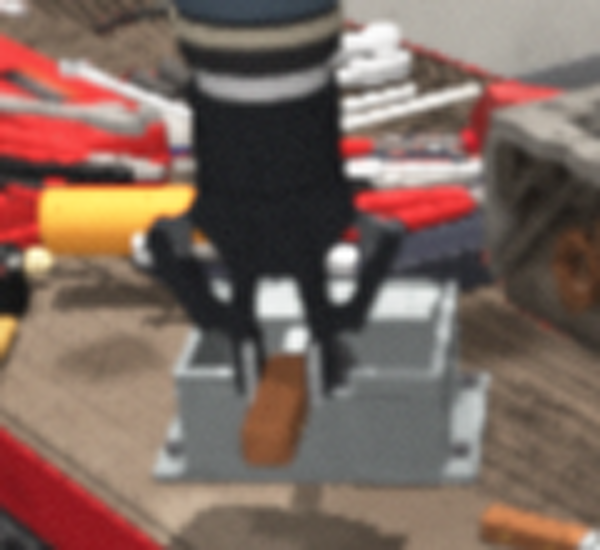

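The blade is levering the cover up: its front edge is raised and well above the rim. Force is about 3 N. Continue along the arc.

```bash
python3 -m jog '[[0,0.004,0,-0.011,0,0,0],[0,0.009,0,-0.022,0,0,0],[0,0.015,0,-0.032,0,0,0],[0,0.022,0,-0.041,0,0,0],[0,0.031,0,-0.049,0,0,0]]'; python3 -c "
from h import *
for i in range(2):
    d=optics.read_camera('wrist')
s=telemetry.sense(); print(s['eef_pos'],wh(s['eef_pos']),s['force'],s['ft_torque'],s['qpos'])
cv2.imwrite('pics/w13.png',d['img'])
d=optics.read_camera('scene'); crop(d,150,90,270,200,5,'pics/s13.png')
"
```

```text
t: 8.88
eef_pos: [0.4232, 0.293, 0.1332]
ee_rot: [[0.68, 0.733, -0.001], [0.733, -0.68, -0.0], [-0.001, -0.0, -1.0]]
force: [-1.2, -2.0, -2.1]
width: 0.025
[0.42489479 0.29437813 0.13378026] [[-0.09534475 -0.00146791  0.13378026]] [-0.330837    0.36222793 -0.46643238] [-0.06261098  0.02049376  0.04027173] [ 6.05854107e-01  2.74693496e-01 -2.21563975e-01  1.07154769e+00
  6.87533222e-05  2.92440345e+00]
```

View pics/w13.png

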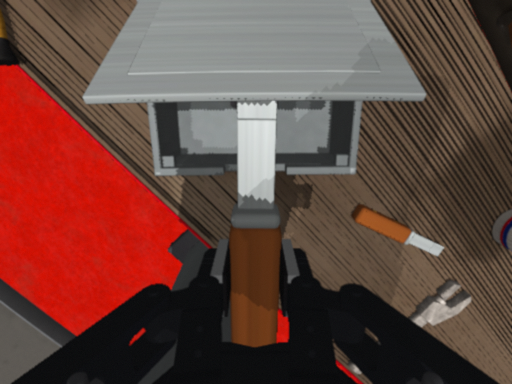

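View pics/s13.png

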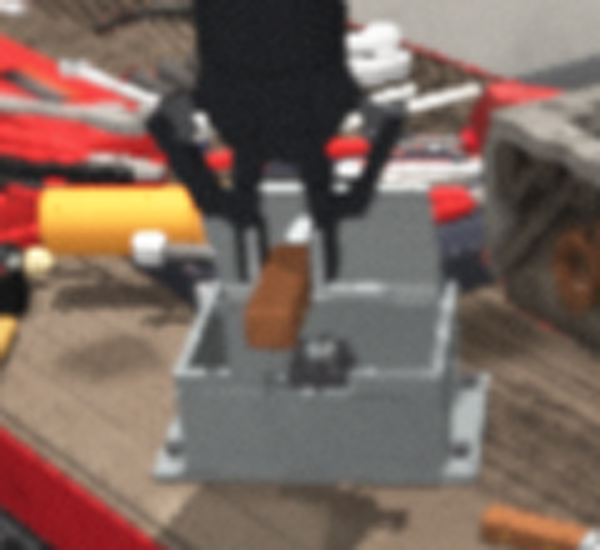

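```bash
python3 -m jog '[[0,0.011,0,-0.008,0,0,0],[0,0.024,0,-0.015,0,0,0],[0,0.038,0,-0.02,0,0,0],[0,0.052,0,-0.023,0,0,0],[0,0.066,0,-0.023,0,0,0]]'; python3 -c "
from h import *
for i in range(2):
    d=optics.read_camera('wrist')
s=telemetry.sense(); print(s['eef_pos'],wh(s['eef_pos']),s['force'],s['ft_torque'],s['qpos'])
cv2.imwrite('pics/w14.png',d['img'])
d=optics.read_camera('scene'); crop(d,150,70,270,200,4.5,'pics/s14.png')
"
```

```text
t: 9.45
eef_pos: [0.4682, 0.3415, 0.1556]
ee_rot: [[0.68, 0.733, -0.001], [0.733, -0.68, -0.0], [-0.001, -0.0, -1.0]]
force: [-1.3, -1.2, -1.2]
width: 0.0245
[0.46908978 0.34230324 0.15499162] [[-0.03015277 -0.00160691  0.15499162]] [-1.35126621  0.44126668 -1.1132293 ] [-0.06654853 -0.0294795   0.01398933] [ 6.30372387e-01  3.66416912e-01 -2.73169984e-02  1.17671807e+00
  4.04074415e-05  2.94889859e+00]
```

View pics/w14.png

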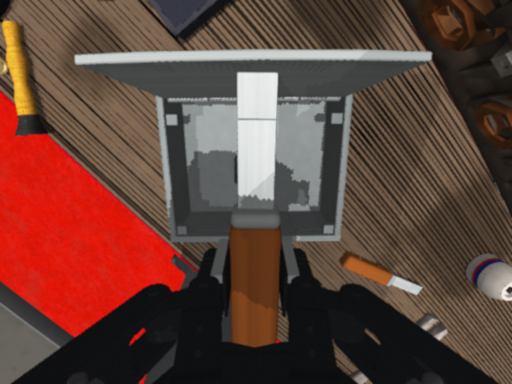

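View pics/s14.png

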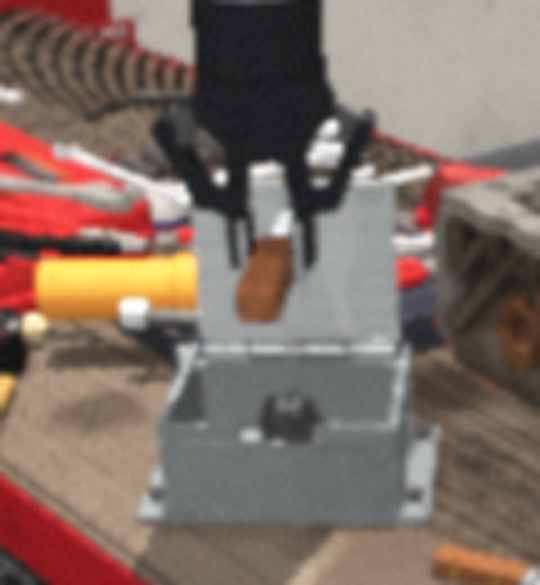

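```bash
python3 -m jog '[[0,0.01,0,0,0,0,0],[0,0.02,0,0.002,0,0,0],[0,0.03,0,0.005,0,0,0],[0,0.04,0,0.008,0,0,0],[0,0.04,0,0.008,0,0,0]]'; python3 -c "
from h import *
for i in range(2):
    d=optics.read_camera('wrist')
s=telemetry.sense(); print(s['eef_pos'],wh(s['eef_pos']),s['force'],s['ft_torque'],s['qpos'])
cv2.imwrite('pics/w15.png',d['img'])
d=optics.read_camera('scene'); crop(d,150,70,270,200,4.5,'pics/s15.png')
"
```

```text
t: 10.02
eef_pos: [0.4966, 0.3719, 0.1467]
ee_rot: [[0.68, 0.733, 0.0], [0.733, -0.68, 0.0], [0.0, -0.0, -1.0]]
force: [-0.8, -0.0, -0.4]
width: 0.0246
[0.49562045 0.3709967  0.14724686] [[ 0.00892629 -0.00174204  0.14724686]] [-0.59640895  0.14998874  0.16063739] [-0.02296243 -0.03162878  0.02999467] [ 6.42586638e-01  4.35272068e-01  6.17922396e-02  1.19792355e+00
 -2.85688368e-05  2.96124031e+00]
```

View pics/w15.png

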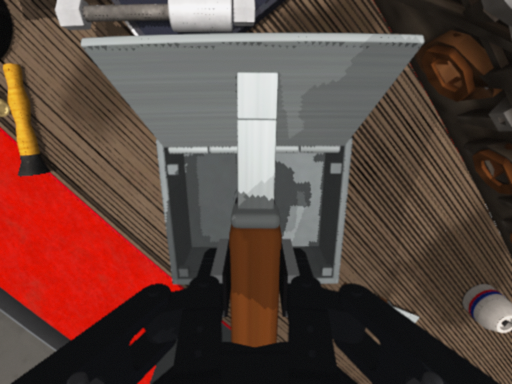

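View pics/s15.png

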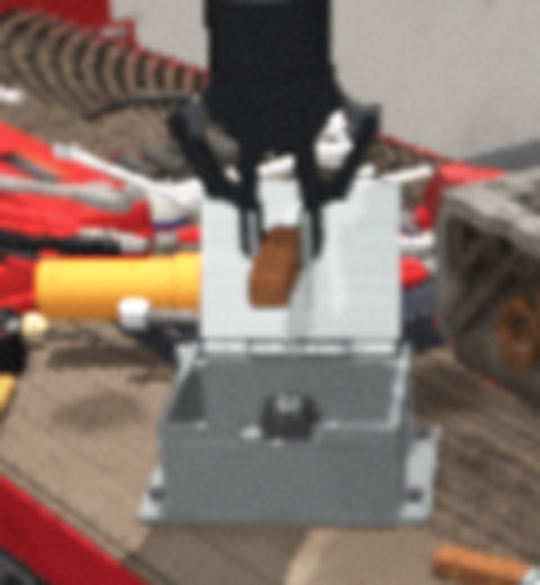

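Cover leans back clearly past upright; the geometry gives about 2.08 rad. Retreat, then put the blade back at its original spot.

```bash
python3 -m jog '[[0,-0.02,0,0,0,0,0],[0,-0.05,0,0,0,0,0],[0,-0.08,0,0,0,0,0],[0,-0.11,0,0,0,0,0],[0,-0.14,0,0,0,0,0]]'; python3 -c "
from h import *
d=optics.read_camera('wrist')
cv2.imwrite('pics/w16.png',d['img'])
go([.4245,-.0825,.1],Rh(.19))
"
```

```text
t: 10.58
eef_pos: [0.3991, 0.267, 0.1479]
ee_rot: [[0.68, 0.733, 0.0], [0.733, -0.68, 0.0], [0.0, 0.0, -1.0]]
force: [0.4, -0.7, 0.0]
width: 0.0247
shift [-0.2323  0.2571  0.0487] rot [0.001  0.0053 0.6325]
```

View pics/w16.png

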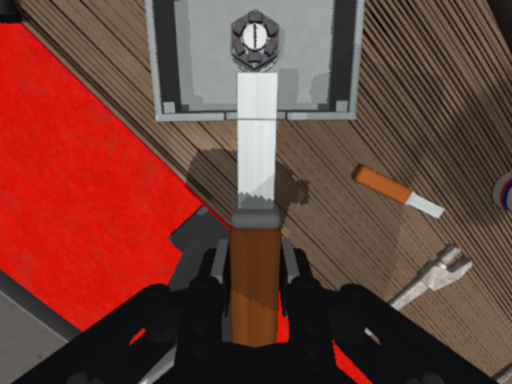

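```bash
python3 -m jog '[[0,-0.025,0.026,0.0,0,0,0.12],[0,-0.05,0.052,0.01,0,0,0.24],[0,-0.075,0.08,0.02,0,0,0.36],[0,-0.1,0.11,0.03,0,0,0.48],[0,-0.125,0.138,0.03,0,0,0.6]]'; python3 -c "
from h import *
go([.4245,-.0825,.05],Rh(.19))
"
```

```text
t: 11.05
eef_pos: [0.4154, 0.0809, 0.1169]
ee_rot: [[0.976, 0.216, -0.001], [0.216, -0.976, -0.0], [-0.001, 0.0, -1.0]]
force: [-0.3, -0.3, -1.2]
width: 0.0249
shift [-0.0264  0.1615  0.0669] rot [0.0002 0.0008 0.0276]
```

```bash
python3 -m jog '[[0,-0.007,0.04,0,0,0,0.028],[0,-0.014,0.08,0,0,0,0.028],[0,-0.02,0.12,0.01,0,0,0.028],[0,-0.026,0.161,0.04,0,0,0.028],[0,-0.026,0.161,0.067,0,0,0.028]]'; python3 -m jog '[[0,0,0,0,0,0,0],[0,0,0,0,0,0,0],[0,0,0,0,0,0,0],[0,0,0,0,0,0,0],[0,0,0,0,0,0,0]]'; python3 -c "
from h import *
go([.4245,-.0825,.0055],Rh(.19))
d=optics.read_camera('wrist')
cv2.imwrite('pics/w17.png',d['img'])
"
```

```text
t: 11.47
eef_pos: [0.4293, -0.0847, 0.0524]
ee_rot: [[0.982, 0.19, 0.007], [0.19, -0.982, -0.003], [0.006, 0.004, -1.0]]
force: [1.1, 0.1, -1.8]
width: 0.0248
t: 11.88
eef_pos: [0.4277, -0.0793, 0.0522]
ee_rot: [[0.981, 0.195, 0.002], [0.195, -0.981, -0.0], [0.002, 0.001, -1.0]]
force: [-0.3, 0.2, -0.8]
width: 0.0245
shift [-0.0039  0.0025  0.0467] rot [ 0.0009 -0.0022  0.0065]
```

View pics/w17.png

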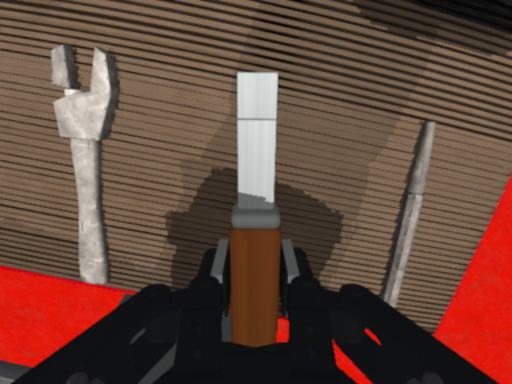

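```bash
python3 -m jog '[[0,-0.003,0.002,0.015,0,0,0],[0,-0.003,0.002,0.03,0,0,0],[0,-0.003,0.002,0.04,0,0,0],[0,-0.003,0.002,0.045,0,0,0],[0,-0.003,0.002,0.046,0,0,0]]';python3 -m jog '[[0,0,0,0,0,0,0],[0,0,0,0,0,0,0],[1,0,0,0,0,0,0],[1,0,0,0,0,0,0],[1,0,0,0,0,0,0]]';python3 -m jog '[[1,0,0,0,0,0,0],[1,0,0,0,0,0,0],[1,0,0,0,0,0,0],[1,0,0,-0.03,0,0,0],[1,0,0,-0.06,0,0,0]]'
```

```text
t: 12.35
eef_pos: [0.4239, -0.082, 0.0047]
ee_rot: [[0.981, 0.195, -0.001], [0.195, -0.981, 0.0], [-0.001, -0.0, -1.0]]
force: [-2.9, 0.8, 4.1]
width: 0.0247
t: 12.77
eef_pos: [0.4245, -0.0827, 0.0052]
ee_rot: [[0.981, 0.194, 0.001], [0.194, -0.981, -0.0], [0.001, 0.0, -1.0]]
force: [-0.5, 0.4, -0.2]
width: 0.06
t: 13.18
eef_pos: [0.4225, -0.0823, 0.0644]
ee_rot: [[0.981, 0.193, -0.004], [0.193, -0.981, 0.001], [-0.004, -0.001, -1.0]]
force: [0.3, -0.1, -0.7]
width: 0.0854
```

```bash
python3 -c "
from h import *
go(hw(-.1,0,.16),Rh(HY))
d=optics.read_camera('wrist')
cv2.imwrite('pics/w18.png',d['img'])
"
```

```text
shift [ 0.0702 -0.3677 -0.0953] rot [-0.0026  0.0033 -0.6333]
```

View pics/w18.png

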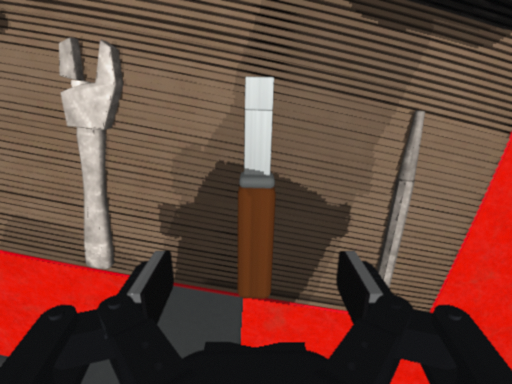

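The blade lies on the bench, released at (256,190); the wrench and the punch are undisturbed. Move to the nut.

```bash
python3 -m jog '[[0.6,0.0,-0.01,-0.03,0,0,-0.12],[0.6,0.01,-0.05,-0.055,0,0,-0.24],[0.6,0.02,-0.09,-0.08,0,0,-0.36],[0.6,0.03,-0.13,-0.095,0,0,-0.48],[0.6,0.035,-0.17,-0.095,0,0,-0.6]]'; python3 -c "
from h import *
go(hw(-.1,0,.16),Rh(HY))
"
```

```text
t: 13.65
eef_pos: [0.4276, 0.0796, 0.1612]
ee_rot: [[0.697, 0.717, 0.005], [0.717, -0.697, 0.001], [0.004, 0.003, -1.0]]
force: [1.9, -0.1, 0.7]
width: 0.0511
shift [ 0.1473 -0.153   0.0013] rot [ 0.003  -0.0037 -0.0289]
```

```bash
python3 -m jog '[[0.6,0.028,-0.028,0,0,0,-0.029],[0.6,0.056,-0.056,0,0,0,-0.029],[0.6,0.084,-0.084,0,0,0,-0.029],[0.6,0.112,-0.112,0,0,0,-0.029],[0.6,0.14,-0.14,0,0,0,-0.029]]'; python3 -c "
from h import *
for i in range(4): d=optics.read_camera('wrist')
crop(d,0,0,512,384,1.5,'pics/w19.png')
s=telemetry.sense();print(s['eef_pos'],wh(s['eef_pos']),s['ee_rot'])
"
```

```text
t: 14.07
eef_pos: [0.4237, 0.2782, 0.1585]
ee_rot: [[0.679, 0.734, 0.0], [0.734, -0.679, 0.0], [0.0, 0.0, -1.0]]
force: [1.1, -1.0, -0.5]
width: 0.0513
[0.42363624 0.27705494 0.15795642] [[-0.10895589 -0.01225743  0.15795642]] [[ 6.77552522e-01  7.35473963e-01 -7.93766675e-04]
 [ 7.35473579e-01 -6.77552983e-01 -7.54785449e-04]
 [-1.09294402e-03 -7.23876332e-05 -9.99999400e-01]]
```

View pics/w19.png

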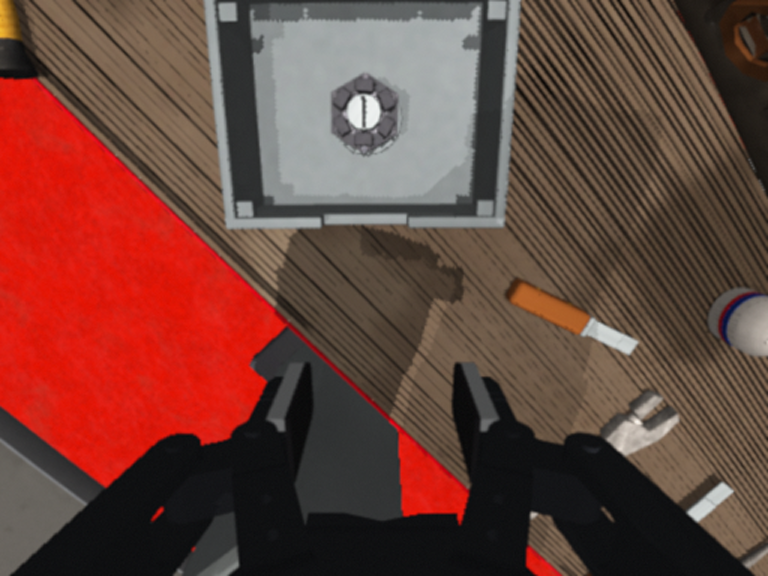

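```bash
python3 -c "
from h import *
d=optics.read_camera('wrist')
crop(d,210,40,275,110,8,'pics/w20.png')
s=telemetry.sense()
P=plane(d,np.array([[364.5,112]])/1.5-.2,.060); print(P,wh(P))
print(np.round(wh(plane(d,np.array([[324,222],[408,219]])/1.5-.2,.058)),4))
d=optics.read_camera('scene'); crop(d,150,70,270,200,4.5,'pics/s20.png')
"
```

```text
[[0.4844014  0.35570487 0.06      ]] [[-0.00992538 -0.00382095  0.06      ]]
[[-0.0672  0.0196  0.058 ]
 [-0.0656 -0.0272  0.058 ]]
```

View pics/w20.png

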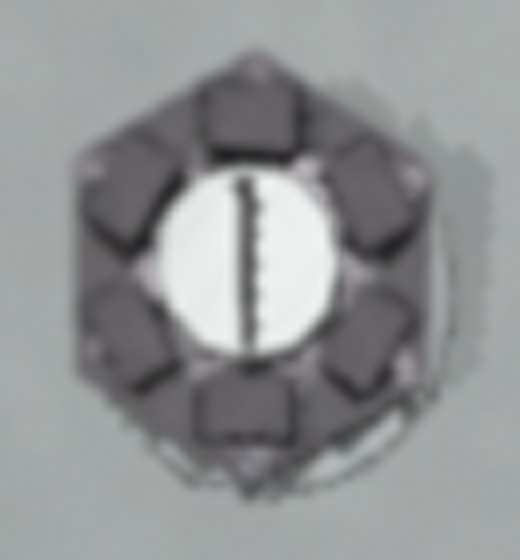

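View pics/s20.png

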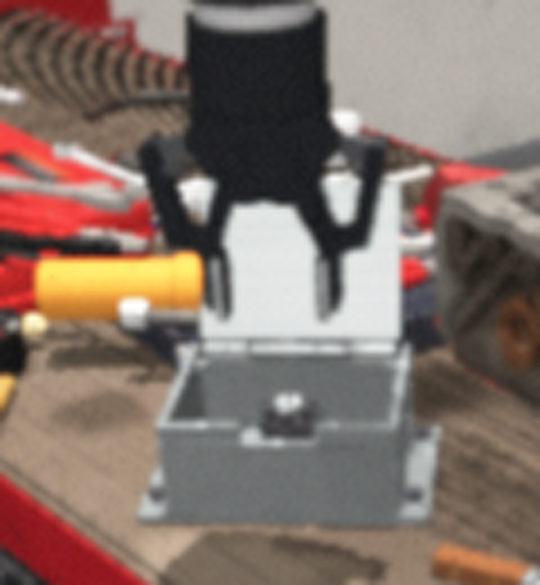

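```bash
python3 -c "
from h import *
d=optics.read_camera('wrist')
c=np.array([[258,48],[78,165],[78,375],[250,498],[425,370],[430,178]])/8.+[210,40]-.44
P=wh(plane(d,c,.050)); ctr=P.mean(0); print(ctr); a=np.arctan2(*(P-ctr)[:,1::-1].T); print(np.degrees(a), np.linalg.norm((P-ctr)[:,:2],axis=1))
m=np.angle(np.exp(6j*a).mean())/6; print('corner dir mod60 in house (deg, ccw)',np.degrees(m))
l=np.array([[241,180],[251,352]])/8.+[210,40]-.44
L=wh(plane(d,l,.06)); v=L[0]-L[1]; print('line yaw rel HY deg',np.degrees(np.arctan2(v[1],v[0])))
crop(d,130,100,360,160,3.4,'pics/w21.png')
"
```

```text
[-0.00966418 -0.00369397  0.05      ]
[  -2.25916457   58.89561888  117.81588271  178.20118461 -118.02564622
  -63.20505019] [0.02106178 0.02019189 0.02037814 0.02172624 0.01966933 0.01994254]
corner dir mod60 in house (deg, ccw) -1.4396033895127702
line yaw rel HY deg 2.5407490660266645
```

View pics/w21.png

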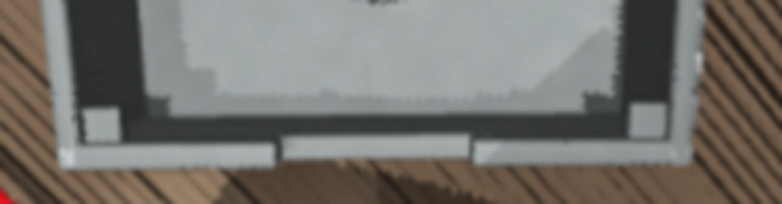

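```bash
python3 -c "
from h import *
d=optics.read_camera('wrist')
c=np.array([[62,168],[692,163]])/3.4+[130,100]-.35
P=wh(plane(d,c,.07)); v=P[0]-P[1]; print(P,'front edge yaw err deg',np.degrees(np.arctan2(-v[0],v[1])), np.linalg.norm(v))
c=np.array([[70,146],[690,142]])/3.4+[130,100]-.35
P=wh(plane(d,c,.07)); v=P[0]-P[1]; print(P,'inner edge yaw err deg',np.degrees(np.arctan2(-v[0],v[1])), np.linalg.norm(v))
g=cv2.cvtColor(d['img'],cv2.COLOR_BGR2GRAY)
cv2.imwrite('pics/w22.png',cv2.resize(d['img'][30:160,130:360],None,fx=3.4,fy=3.4,interpolation=cv2.INTER_CUBIC))
"
```

```text
[[-0.06682094  0.07109298  0.07      ]
 [-0.06650862 -0.07746428  0.07      ]] front edge yaw err deg 0.12045784166586668 0.14855759515085148
[[-0.0616678   0.06858962  0.07      ]
 [-0.06159326 -0.0766202   0.07      ]] inner edge yaw err deg 0.029410615948460117 0.14520983441538166
```

View pics/w22.png

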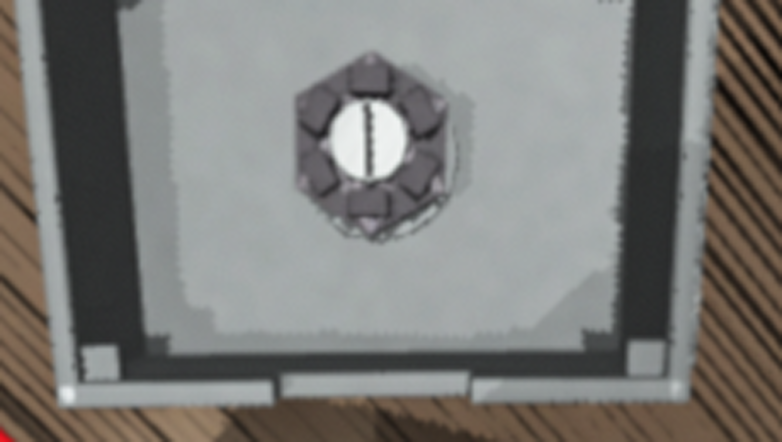

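```bash
python3 -c "
from h import *
go([.508,.27,.14],Rh(1.85))
"
```

```text
shift [0.0533 0.0648 0.0184] rot [-1.0000e-04  5.0000e-04 -1.0277e+00]
```

```bash
python3 -m jog '[[0.6,0.01,0.01,0,0,0,-0.12],[0.6,0.02,0.02,0.005,0,0,-0.24],[0.6,0.03,0.03,0.01,0,0,-0.36],[0.6,0.04,0.045,0.015,0,0,-0.48],[0.6,0.053,0.065,0.018,0,0,-0.6]]'; python3 -m jog '[[0.6,0,0,0,0,0,-0.12],[0.6,0,0,0,0,0,-0.24],[0.6,0,0,0,0,0,-0.36],[0.6,0,0,0,0,0,-0.42],[0.6,0,0,0,0,0,-0.428]]'; python3 -c "
from h import *
for i in range(5): d=optics.read_camera('wrist')
crop(d,0,0,512,384,1.5,'pics/w23.png')
s=telemetry.sense();print(s['eef_pos'],s['qpos'])
go([.508,.27,.14],Rh(1.85))
"
```

```text
t: 14.88
eef_pos: [0.508, 0.2696, 0.1403]
ee_rot: [[0.142, 0.99, -0.001], [0.99, -0.142, -0.0], [-0.0, -0.001, -1.0]]
force: [0.5, -0.2, -0.5]
width: 0.0511
t: 15.3
eef_pos: [0.5082, 0.2695, 0.1406]
ee_rot: [[-0.278, 0.961, -0.0], [0.961, 0.278, -0.0], [-0.0, -0.0, -1.0]]
force: [0.1, 0.6, 0.1]
width: 0.0515
[0.50797504 0.2705203  0.14056295] [ 4.89374145e-01  3.66731137e-01 -6.55230015e-02  1.13844803e+00
 -5.56075320e-05  1.78141661e+00]
shift [-0.0005 -0.0001  0.0006] rot [ 0.0001  0.     -0.0004]
```

View pics/w23.png

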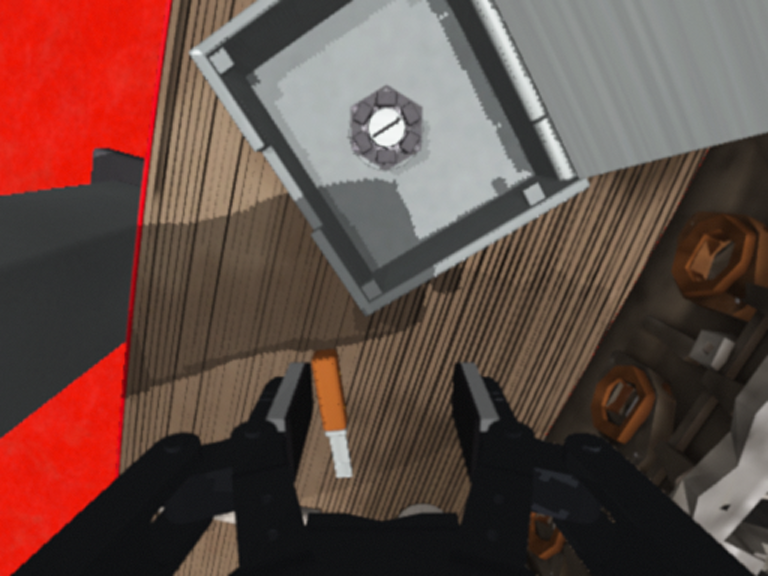

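```bash
python3 -c "
from h import *
d=optics.read_camera('wrist'); crop(d,220,45,295,125,7,'pics/w24.png')
"
```

```text
(no output)
```

View pics/w24.png

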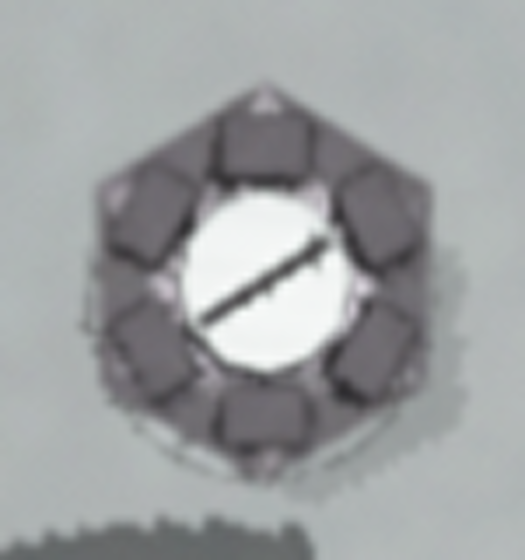

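```bash
python3 -c "
from h import *
d=optics.read_camera('wrist')
o=np.array([220,45])-.43
c=np.array([[265,83],[97,190],[103,385],[262,480],[425,380],[432,187]])/7.+o
P=wh(plane(d,c,.050)); ctr=P.mean(0); a=np.arctan2(*(P-ctr)[:,1::-1].T); print(ctr,plane(d,c,.05).mean(0)[:2],np.linalg.norm((P-ctr)[:,:2],axis=1))
print('corner',np.degrees(np.angle(np.exp(6j*a).mean())/6))
S=plane(d,[np.array([265,281])/7+o],.06); print('spindle',wh(S),S)
L=wh(plane(d,np.array([[325,240],[203,322]])/7.+o,.06)); v=L[0]-L[1]; print('line',np.degrees(np.arctan2(v[1],v[0])))
Q=wh(plane(d,np.array([[193,52],[370,312],[588,184]])/1.5-.2,.07)); print(Q)
v=Q[0]-Q[1]; print('front',np.degrees(np.arctan2(-v[0],v[1])),np.linalg.norm(v)); v=Q[2]-Q[1]; print('side',np.degrees(np.arctan2(v[1],v[0])),np.linalg.norm(v))
crop(d,115,20,410,220,2.6,'pics/w25.png')
"
```

```text
[-0.00821269 -0.00186596  0.05      ] [0.48411978 0.35828866] [0.02041765 0.02038972 0.02038249 0.02038605 0.02016038 0.0205965 ]
corner -1.1795337168696785
spindle [[-0.00817304 -0.0018322   0.06      ]] [[0.48412172 0.35834069 0.06      ]]
line 1.1801742911654682
[[-0.06511349  0.07093203  0.07      ]
 [-0.06301141 -0.07541909  0.07      ]
 [ 0.0617235  -0.07432382  0.07      ]]
front 0.8228973816148906 0.14636621673270708
side 0.5030869925692685 0.1247397195275777
```

View pics/w25.png

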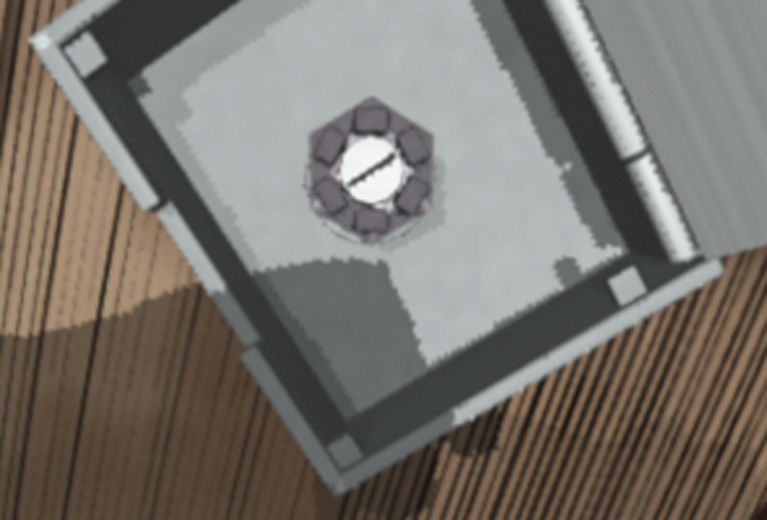

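```bash
python3 -c "
from h import *
go([.4819,.3567,.11],Rh(1.85))
"
```

```text
shift [ 0.0898 -0.0013  0.0305] rot [0.0001 0.0001 0.0006]
```

```bash
python3 -m jog '[[0.6,0.03,0,0.01,0,0,0],[0.6,0.06,-0.001,0.02,0,0,0],[0.6,0.09,-0.001,0.03,0,0,0],[0.6,0.09,-0.001,0.03,0,0,0],[0.6,0.09,-0.001,0.03,0,0,0]]'; python3 -c "
from h import *
for i in range(4): d=optics.read_camera('wrist')
crop(d,0,0,512,384,1.5,'pics/w26.png')
d=optics.read_camera('scene'); crop(d,150,70,270,200,4.5,'pics/s26.png')
go([.4819,.3567,.022],Rh(1.85))
"
```

```text
t: 16.07
eef_pos: [0.481, 0.3582, 0.1096]
ee_rot: [[-0.279, 0.96, -0.001], [0.96, 0.279, -0.001], [-0.001, -0.001, -1.0]]
force: [-0.0, -0.5, 0.5]
width: 0.0511
shift [ 0.0004 -0.0005  0.0889] rot [ 0.0005 -0.      0.0005]
```

View pics/w26.png

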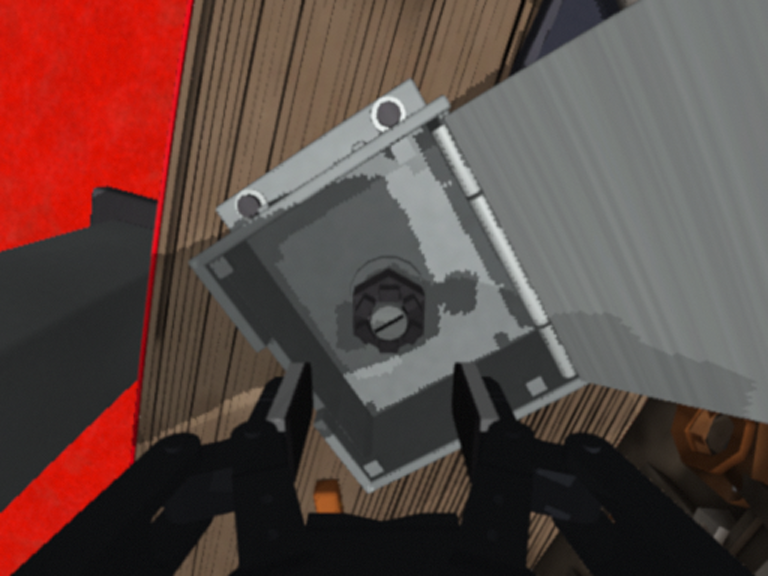

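View pics/s26.png

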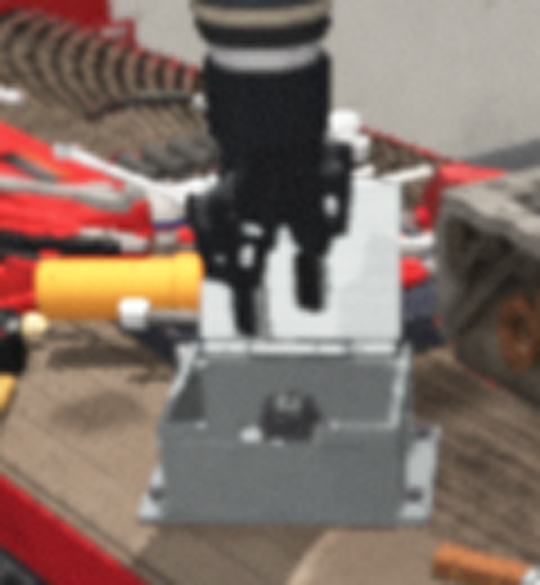

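```bash
python3 -m jog '[[0.6,0,0,0.02,0,0,0],[0.6,0,0,0.04,0,0,0],[0.6,0,0,0.05,0,0,0],[0.6,0,0,0.055,0,0,0],[0.6,0,0,0.06,0,0,0]]';  python3 -m jog '[[0.6,0,0,0.01,0,0,0],[0.6,0,0,0.02,0,0,0],[0.6,0,0,0.028,0,0,0],[0.6,0,0,0.028,0,0,0],[0.6,0,0,0.028,0,0,0]]'
```

```text
t: 16.73
eef_pos: [0.4822, 0.3567, 0.0504]
ee_rot: [[-0.277, 0.961, -0.0], [0.961, 0.277, -0.0], [-0.0, -0.0, -1.0]]
force: [0.0, 0.0, 0.5]
width: 0.0511
t: 17.15
eef_pos: [0.4818, 0.357, 0.022]
ee_rot: [[-0.277, 0.961, -0.001], [0.961, 0.277, -0.001], [-0.0, -0.001, -1.0]]
force: [-0.1, -0.4, 0.0]
width: 0.0515
```

Clear of contacts at depth. Close on the nut.

```bash
python3 -m jog '[[0.3,0,0,0,0,0,0],[0.3,0,0,0,0,0,0],[0.3,0,0,0,0,0,0],[0.3,0,0,0,0,0,0],[0.3,0,0,0,0,0,0]]'; python3 -c "
from h import *
s=telemetry.sense(); print(s['ft_torque'],s['force'])
d=optics.read_camera('wrist'); crop(d,0,0,512,384,1.5,'pics/w27.png')"
```

```text
t: 17.57
eef_pos: [0.4849, 0.3582, 0.0237]
ee_rot: [[-0.277, 0.961, 0.006], [0.961, 0.277, 0.002], [0.0, 0.006, -1.0]]
force: [9.9, 1.4, -2.8]
width: 0.0353
[ 0.19069161 -1.61976462 -0.01977181] [ 9.92698373  1.39637301 -2.82238197]
```

View pics/w27.png

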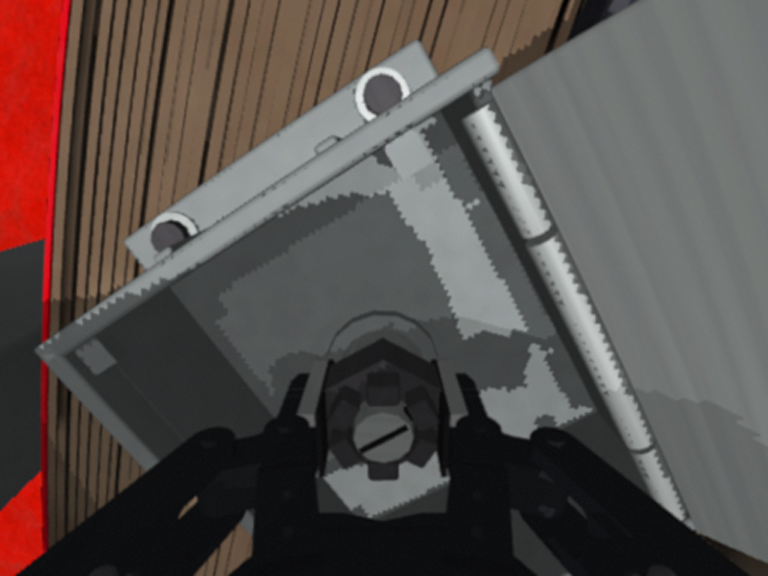

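```bash
python3 -m jog '[[0.3,0,0.0035,0,0,0,0],[0.3,0,0.0035,0,0,0,0.06],[0.3,0,0.0035,0,0,0,0.13],[0.3,0,0.0035,0,0,0,0.2],[0.3,0,0.0035,0,0,0,0.25]]'; python3 -c "
from h import *
s=telemetry.sense(); print(s['ft_torque'],s['force'],s['width'])
R=s['ee_rot'];print(np.arctan2(R[1,0],R[0,0]))
d=optics.read_camera('wrist'); crop(d,0,0,512,384,1.5,'pics/w28.png')"
```

```text
t: 18.03
eef_pos: [0.4847, 0.3581, 0.0236]
ee_rot: [[-0.028, 1.0, -0.001], [1.0, 0.028, 0.0], [0.0, -0.001, -1.0]]
force: [-5.3, -1.1, 8.8]
width: 0.0347
[-0.31144549  1.05694974  0.0998434 ] [-5.29297147 -1.05179224  8.79067015] 0.034704399744191136
1.5985065771958755
```

View pics/w28.png

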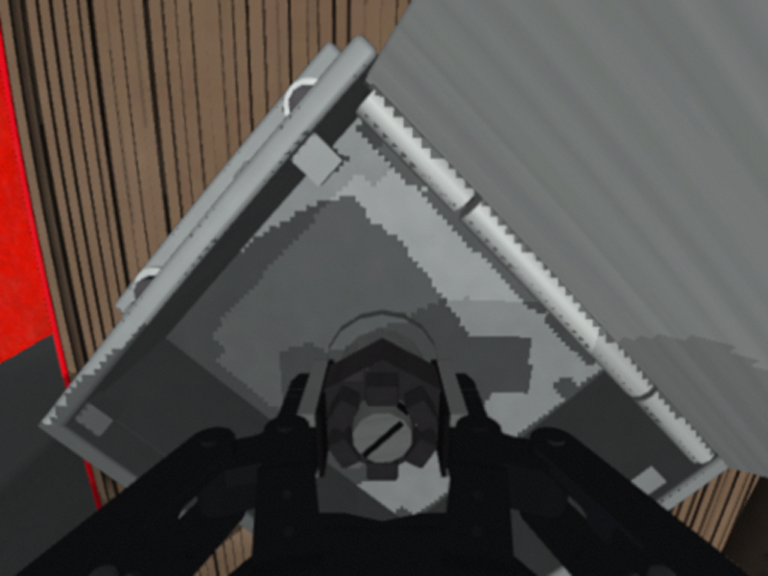

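```bash
python3 -m jog '[[0.3,0,-0.001,0,0,0,0.06],[0.3,0,-0.001,0,0,0,0.12],[0.3,0,-0.001,0,0,0,0.18],[0.3,0,-0.001,0,0,0,0.23],[0.3,0,-0.001,0,0,0,0.236]]'; python3 -m jog '[[0.3,0,0,0,0,0,0],[0.3,0,0,0,0,0,0],[0.3,0,0,0,0,0,0],[0.3,0,0,0,0,0,0],[0.3,0,0,0,0,0,0]]'; python3 -c "
from h import *
s=telemetry.sense(); print(s['ft_torque'],s['force'],s['width'])
R=s['ee_rot'];print(np.arctan2(R[1,0],R[0,0]))
d=optics.read_camera('wrist'); crop(d,180,220,330,350,5,'pics/w29.png')"
```

```text
t: 18.5
eef_pos: [0.4844, 0.3582, 0.0236]
ee_rot: [[0.206, 0.978, 0.001], [0.978, -0.206, 0.0], [0.001, 0.0, -1.0]]
force: [-1.1, -1.3, 6.0]
width: 0.035
t: 18.92
eef_pos: [0.4844, 0.3582, 0.0236]
ee_rot: [[0.204, 0.979, 0.0], [0.979, -0.204, 0.001], [0.001, 0.0, -1.0]]
force: [-2.3, -1.5, 7.6]
width: 0.0349
[-0.26546202  0.44729812 -0.09915501] [-2.29303073 -1.4570543   7.60203737] 0.03487963277778253
1.36584210324348
```

View pics/w29.png

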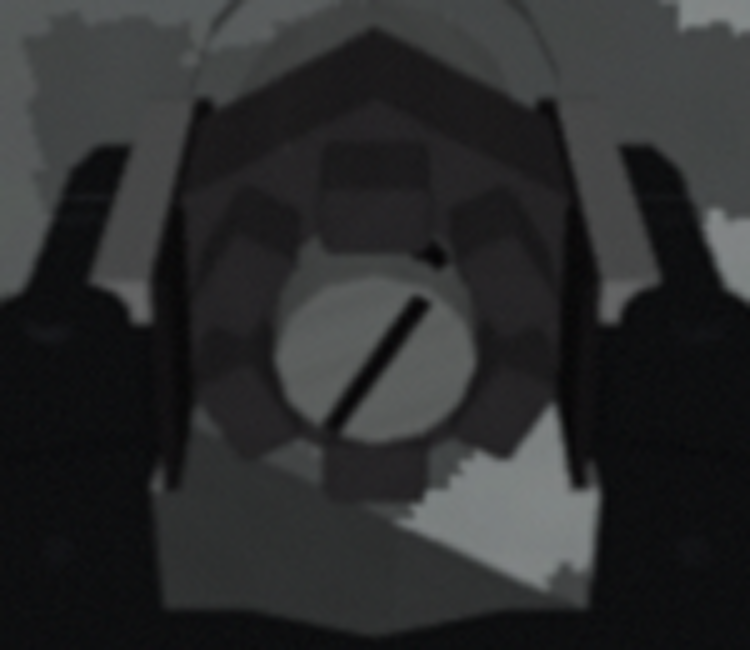

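The cross hole (435,255) shows through the slot between the top and upper-right prongs, in line with the spindle mark. Release and lift.

```bash
python3 -m jog '[[0.6,0,0,0,0,0,0],[0.6,0,0,0,0,0,0],[0.6,0,0,0,0,0,0],[0.6,0,0,0,0,0,0],[0.6,0,0,0,0,0,0]]'; python3 -m jog '[[0.6,0,0,-0.02,0,0,0],[0.6,0,0,-0.05,0,0,0],[0.6,0,0,-0.08,0,0,0],[0.6,0,0,-0.11,0,0,0],[0.6,0,0,-0.13,0,0,0]]'; python3 -m jog '[[0.6,-0.03,0,0,0,0,0],[0.6,-0.06,0,0,0,0,0],[0.6,-0.09,0,0,0,0,0],[0.6,-0.09,0,0,0,0,0],[0.6,-0.09,0,0,0,0,0]]';python3 -c "
from h import *
for i in range(4): d=optics.read_camera('wrist')
crop(d,0,0,512,384,1.5,'pics/w30.png')
d=optics.read_camera('scene'); crop(d,150,70,270,200,4.5,'pics/s30.png')"
```

```text
t: 19.38
eef_pos: [0.4843, 0.358, 0.0223]
ee_rot: [[0.204, 0.979, -0.0], [0.979, -0.204, -0.0], [-0.0, -0.0, -1.0]]
force: [0.1, 0.1, -0.4]
width: 0.0512
t: 19.8
eef_pos: [0.4849, 0.3584, 0.1553]
ee_rot: [[0.204, 0.979, 0.002], [0.979, -0.204, 0.001], [0.002, 0.002, -1.0]]
force: [0.0, 0.6, -0.9]
width: 0.0511
t: 20.22
eef_pos: [0.4659, 0.2688, 0.1528]
ee_rot: [[0.205, 0.979, 0.0], [0.979, -0.205, 0.0], [0.0, 0.0, -1.0]]
force: [-0.5, -0.4, 0.0]
width: 0.0512
```

View pics/w30.png

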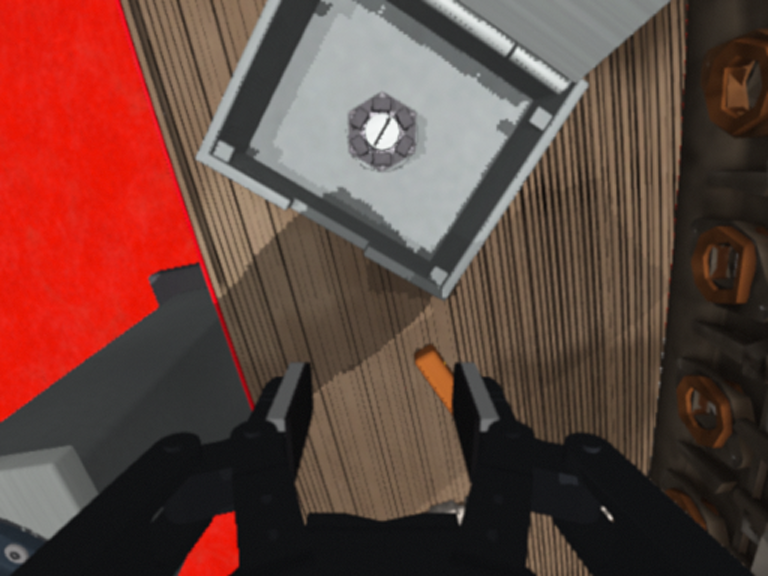

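View pics/s30.png

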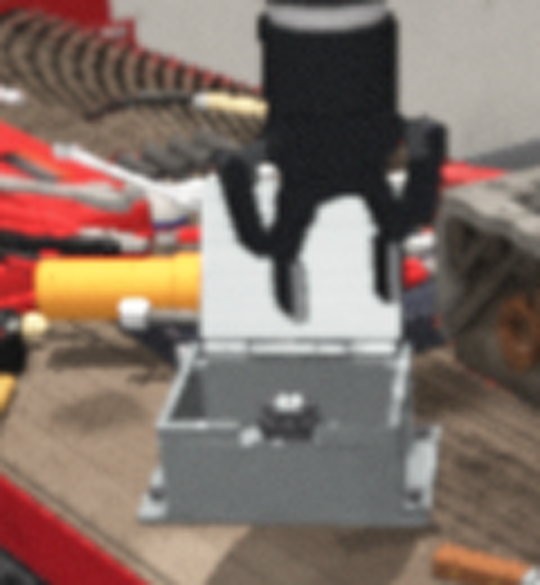

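Measure the nut against the housing directly, and check the blade.

```bash
python3 -c "
from h import *
d=optics.read_camera('wrist'); cv2.imwrite('pics/wn.png',d['img'])
crop(d,220,50,290,125,8,'pics/w31.png'); crop(d,125,0,400,205,2.9,'pics/w32.png')
d=optics.read_camera('top'); crop(d,95,130,425,265,2.4,'pics/t31.png')"
```

```text
(no output)
```

View pics/w31.png

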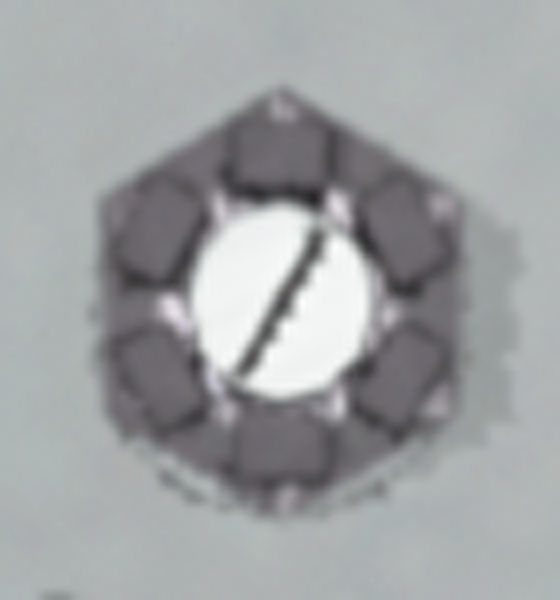

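View pics/w32.png

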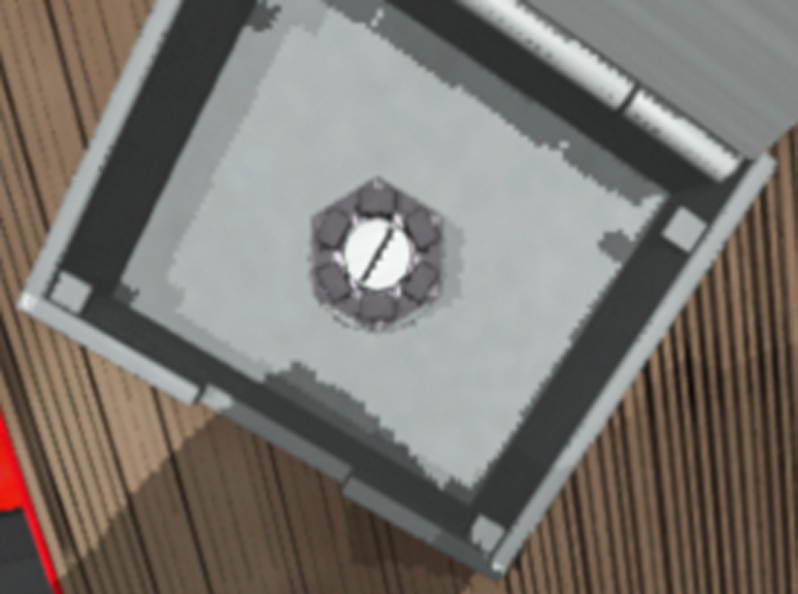

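View pics/t31.png

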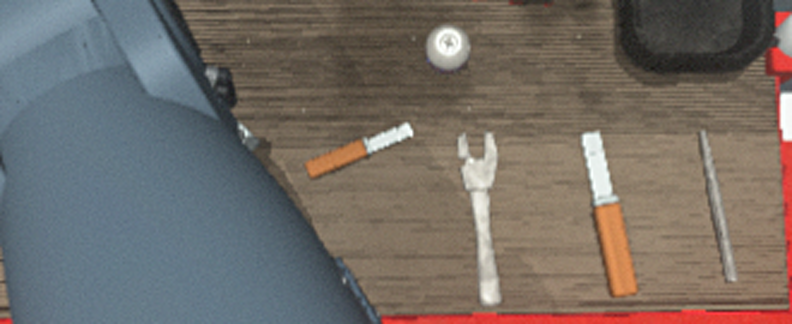

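```bash
python3 -c "
from h import *
d=optics.read_camera('wrist')
o=np.array([220,50])-.44
c=np.array([[280,85],[103,197],[106,410],[283,512],[458,403],[460,200]])/8.+o
P=wh(plane(d,c,.050)); ctr=P.mean(0); a=np.arctan2(*(P-ctr)[:,1::-1].T)
print('flat normal vs HY',np.degrees(np.angle(np.exp(6j*(a+np.pi/6)).mean())/6))
L=wh(plane(d,np.array([[321,230],[240,377]])/8.+o,.06)); v=L[0]-L[1]; print('line',np.degrees(np.arctan2(v[1],v[0])))
Q=wh(plane(d,np.array([[22,302],[500,575],[775,163]])/2.9+[125,0]-.3,.07)); 
v=Q[0]-Q[1]; print('front',np.degrees(np.arctan2(-v[0],v[1])),np.linalg.norm(v)); v=Q[2]-Q[1]; print('side',np.degrees(np.arctan2(v[1],v[0])),np.linalg.norm(v))
t=optics.read_camera('top')
pb=np.array([[592,133],[624,295]])/2.4+[95,130]-.3
tip=plane(t,pb[:1],.012)[0]; tail=plane(t,pb[1:],.024)[0]; print(tip,tail,np.linalg.norm(tip-tail))
w=plane(t,np.array([[490,302],[477,135],[704,131],[733,279]])/2.4+[95,130]-.3,.008);print(w)
s=telemetry.sense(); print(s['t'],s['joint_velocities'],s['force'])
"
```

```text
flat normal vs HY 1.2037955236352125
line 0.7996297593531513
front 0.38663489010815943 0.1468270344646181
side 0.2226218627225947 0.12557234618578356
[ 0.51557669 -0.06725273  0.012     ] [ 0.35931296 -0.08960689  0.024     ] 0.15831001658752647
[[ 0.35485347  0.03511912  0.008     ]
 [ 0.51580276  0.04384939  0.008     ]
 [ 0.51671335 -0.17741099  0.008     ]
 [ 0.37301373 -0.19799845  0.008     ]]
20.6667 [-3.38780323e-03 -2.48853766e-03 -2.12080180e-03  5.79025691e-04
  9.98161877e-04 -8.74347726e-05] [-0.17417264  0.45153245  0.13418624]
```

```bash
python3 -c "
from bench import order
print(order.finish_job())"
```

```text
the job is handed in; nothing more can be done
None
```

I levered the cover open with the pry blade, aligned the nut with the cross hole, put the blade back on the bench and handed the job in at about 20.7 s. No verdict was reported.

- **Cover:** With the blade tip in the notch I lifted the cover (about 3 N) to an estimated 0.26 rad. With the same blade I then pushed it on to about 2.08 rad, judged from where the tip ended up. It stayed open and still in every later picture. I had no direct reading of its angle.
- **Castle nut:** It started at about -0.49 rad. I gripped it on its flats, turned it clockwise once, and released it. The last wrist picture puts a slot within about 1° of the spindle mark and the housing's axis; the limit is about 5°.
- **Measurements that disagreed:** The spindle mark read 1–2.5° off the housing's edges in the earlier views and under 1° in the last. The top and wrist cameras differed by 2–5 mm on the housing's position. I used the wrist values and worked out the nut's centre from two wrist views. The jaws still closed about 3 mm off centre (10 N at the wrist), so I corrected that before turning.
- **Finish:** In the last top picture the blade lies flat where it started, and the wrench and punch are within a few millimetres of their starting places. The gripper was clear of everything, with no contact force.

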